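Set up the vial nest and load it

TASK

Get the vial nest ready for the packing line: hang it on the post of its base station, twist it counter-clockwise (seen from above) until the lugs drop into their notches and it sits down fully on the base plate, then secure it with the R-clip, pushed fully home through the cross-hole of the post. Stand every vial that is on the bench, in its orange puck, upright in a pocket of the nest, one to a pocket, all the way down. Leave the carton, the jar and the label roll where they are.

Things in the scene. Friction and masses are not known exactly. Their poses are not given: they have to be found in the camera images.
- station: Fixed base station: aluminium plate 130 x 130 x 12 mm with an upright dark steel post in its middle, 17-18 mm across, top 84 mm above the bench. Origin at the centre of the plate's underside, on the post's axis; z up. Its x axis is the line of the two brass lugs and of the cross-hole (orange marks on the plate show it). A half turn leaves it the same.
- lugs (a point): On the post's axis, at mid-height of the two brass lugs, 57.5 mm above the bench. They stick out of the post along the station's +x and -x, to 17.5 mm from the axis; each is 7 mm wide and 7 mm high.
- hole (a point): Centre of the cross-hole in the post, 73 mm above the bench. The hole runs right through along the station's x axis, open at both ends, 7 mm wide, 6.5 mm high.
- nest_hub (a point): Loose vial nest, about 0.42 kg: white plate 164 x 164 x 22 mm with a teal square hub 47 x 47 mm rising to 52 mm above the plate's underside; grip it by the hub, across two opposite faces. This point is on its axis, 37 mm above the underside; x, y along the plate's (and hub's) sides, z up. Mounted and locked it is 49 mm above the bench, x along the station's x (either way round).
- nest_pockets (a point): On the nest's axis, level with the floor of its four round vial pockets, 6 mm above the underside; axes as nest_hub. Pocket centres at x = +-53, y = +-53 mm, 47 mm wide, 16 mm deep.
- nest_slots (a point): Bottom of the hub, on its axis, 22 mm above the nest's underside. An upright opening 22 mm wide takes the post (2.5 mm play). Two entry slots 12 mm wide for the lugs lie on the line 50 degrees counter-clockwise of the nest's x (orange marks on the plate). So it goes on with its yaw 50 degrees below (clockwise of) the station's, or a half turn from that.
- nest_notch (a point): Top of the hub, on its axis, 52 mm above the underside; the locking notches, 12 mm wide, lie along the nest's x, seen from above. Lowered, the nest hangs on the lugs with its underside 21 mm above the bench; turned 50 degrees counter-clockwise (end stop 5 degrees on; notches fit within 8 degrees) it can drop 9 mm on to the base plate and turns no more.
- clip_tab (a point): Loose yellow-zinc R-clip, 48 g, lying flat, with a red grip tab standing on its loop end. This point: the tab's centre, 20 mm above the clip's underside; tab 26 mm long (x), 10 thick (y, grip across this), 40 high, on a foot 24 wide, 4.5 high. x points along the straight leg to its tip, z up. The straight leg (4.5 mm wire) has its axis 17.75 mm below this point, y = 0; its tip is 82 mm ahead (last 8 mm 2.8 mm thick).
- clip_seat (a point): The point of the straight leg's axis that is in the middle of the post when the clip is fully home: 48 mm ahead of the tab's centre, 17.75 mm below it; axes as clip_tab. The clip, held flat, may go in from either side of the post.
- clip_throat (a point): The throat of the bent leg (4 mm wire), 59 mm ahead of the tab's centre, 7 mm to +y of the straight leg's axis. The bent leg runs on the +y side about 11 mm off, flaring to 14.5 mm at its end 78 mm ahead. Sprung: it gives about 4 mm outwards riding over the post (3 to 12 N of push) and snaps back behind it.
- vial0_mid (a point): Clear vial fixed in an orange transport puck, 110 g, 58 mm tall in all. Puck 42 mm wide, 22 mm high; above it the vial, 24 mm wide (grip here) up to 40 mm, neck, blue cap 21 mm wide from 46 mm up. This point: its centre, 29 mm above the puck's underside; z to the cap. In a pocket of the locked nest it is 47 mm above the bench. Three or four vials are there (None if absent).
- vial1_mid (a point): Clear vial fixed in an orange transport puck, 110 g, 58 mm tall in all. Puck 42 mm wide, 22 mm high; above it the vial, 24 mm wide (grip here) up to 40 mm, neck, blue cap 21 mm wide from 46 mm up. This point: its centre, 29 mm above the puck's underside; z to the cap. In a pocket of the locked nest it is 47 mm above the bench. Three or four vials are there (None if absent).
- vial2_mid (a point): Clear vial fixed in an orange transport puck, 110 g, 58 mm tall in all. Puck 42 mm wide, 22 mm high; above it the vial, 24 mm wide (grip here) up to 40 mm, neck, blue cap 21 mm wide from 46 mm up. This point: its centre, 29 mm above the puck's underside; z to the cap. In a pocket of the locked nest it is 47 mm above the bench. Three or four vials are there (None if absent).
- vial3_mid (a point): Clear vial fixed in an orange transport puck, 110 g, 58 mm tall in all. Puck 42 mm wide, 22 mm high; above it the vial, 24 mm wide (grip here) up to 40 mm, neck, blue cap 21 mm wide from 46 mm up. This point: its centre, 29 mm above the puck's underside; z to the cap. In a pocket of the locked nest it is 47 mm above the bench. Three or four vials are there (None if absent).
- carton_mid (a point): Loose white and teal carton 60 x 60 x 75 mm, centre; leave alone
- label_roll_mid (a point): Loose roll of labels lying flat, 84 mm across, 30 mm high, centre; leave alone
- jar_mid (a point): Loose amber jar with white cap, 60 mm across, 70 mm tall, centre; leave alone
There are look-alikes about, which are no part of the job. Of the things that look like the part that bears clip_tab, take the one that is nearest to the robot's base at the start.

How it is judged:
By the outcome, as a careful person would: the job done as asked, in the order asked, and still so for the second after the job is handed in, with the robot touching nothing.
Of vial0, vial1, vial2, vial3 only 3 to 4 are there at a start; the rules pass over those that are not, and their reading is None.
At some moment in a run one of clip, nest, vial0, vial1, vial2, vial3 may be knocked a few centimetres aside while the robot is not near it.
It also fails if it takes over 208 s, if anything falls off the work surface, if the arm or the gripper's body presses on something with over 40 N, if the wrist force passes 120 N, or if a joint passes its speed limit or range.

ROBOT

A 7-joint arm with a two-finger parallel gripper is mounted at the origin on the work surface. World frame = base frame: x ahead of the robot, y to its left, z up, the work surface at z = 0. Lengths are in m, angles in degrees, forces in N, time in s.
With the tool pointing down it reaches from about 0.4 to 0.925 m from the base axis. Payload 5.6 kg.
Tool frame: the origin (TCP) lies midway between the tips of the shut fingers; the grasp point (between the pads) lies 19 mm behind it; z points along the fingers, y is the direction in which the jaws open and shut (so a half turn about z gives the same grasp; the last joint's range is limited). The gripper opens to 85 mm and grips with 20 to 120 N. Pads are 22 mm wide; open, the fingers measure 114 mm over their backs; the gripper's body (76 mm by 85 mm) begins 54 mm behind the grasp point. The pads swing forward as they close: fully open they stand 13 mm farther back than shut.
Start: joints at [-2.464, 26.786, -0.665, 91.828, 0.344, 61.387, -3.226], TCP at [0.65, -0, 0.231] pointing down, gripper open.
Joint ranges: [-144.91, 144.91], [-17.63, 115.5], [-89.93, 88.59], [15.96, 139.68], [-74.01, 254.01], [8.47, 105.57], [-167.45, 167.45]. Speed limits (degrees/s): [147.25, 147.25, 180, 180, 180, 180, 180].

INTERFACE

Orientations are given as [roll, pitch, yaw] about the fixed x, y, z axes, in that order (R = Rz(yaw) Ry(pitch) Rx(roll)).
In Python, from cell import robot gives the robot as it stands. The module is installed in compiled form; this text tells all that it offers.
- The arm moves only by the shell command python3 -m jog 'ROWS'. ROWS is a JSON object of lists of equal length, an entry for each row: "claw": the gripper command: -1 is shut, 1 is fully open, values between are in proportion; "xyz": the shift along the tool's x, y, z in mm, a list of three; "turn": the turn, a rotation vector about the tool's x, y, z in degrees, a list of three. In form: {"claw": [claw, ...], "xyz": [[dx, dy, dz], ...], "turn": [[wx, wy, wz], ...]}. A call has 1 to 20 rows; each row shifts and turns the commanded pose from where the row before left it, along the tool's axes as they then stand; what a row does not reach is not made up. A row lasts 1/8 s, in which the tool goes at most 62.5 mm and 10.7 degrees, less where a joint would pass 70% of its speed; a pose out of reach is approached as far as the arm can. A call is refused whole if a number of a shift passes 62.5 or a number of a turn 10.7, either way. A call with a gripper value outside its range is refused whole. The fingers move at their own pace and stop on an object; the grip force is fixed at half the most. Time passes only in rows, so rows that do not move let the fingers close. It gives the time, the measured TCP pose, the force and the opening at its end, in the units of the state.
- robot.state(): the state, without advancing time (a new reading comes with each control period).
- robot.grab_frame(name): name is "scene" or "side" or "wrist"; returns (picture, depth): 420x560x3 uint8, red, green, blue; 420x560 float32, m along the optical axis (not along the pixel's ray), 0 where there is no reading.
- robot.camera_info(name): a dict with "camera_matrix" (3x3 intrinsics, pixels), "extrinsics" (4x4, takes a point from camera to world coordinates). Camera axes: x right, y up, looking along -z (the intrinsics and any distortion apply to the point x, -y, -z); pixel columns grow to the right and rows downward; lengths in m; the calibration is good to about 2 mm. A picture is of the moment at which its call begins: read the wrist's pose just before it. camera_info takes no time and is no camera call; for the wrist camera it gives the pose at the moment of the call.
- robot.hand_in(): hands the job in, once; it reports no verdict.
The state is a dict: "time_s": time; "q": joint angles; "dq": joint speeds; "effort": joint torques, N m; "position": TCP position; "eef_rot": TCP orientation; "force": force on the tool from outside, world axes, zero at the start; "moment": the same for the moment, N m; "opening": opening from 0.0 (shut) to 1.0 (fully open).
Only numpy, scipy, OpenCV 4.12 (cv2) and the standard library are available. Lean on these libraries where they do the work, as an engineer would, in place of code of your own. Each camera call takes 0.05 s, during which the arm holds its last target.

## Working session

There is one attempt and no reset: what is moved stays moved. The work goes in short steps, Python scripts to look and compute and a shell command to move; the robot and the scene stay as the last step left them, time stands still between calls to the robot, and variables do not carry over. Pictures are saved under pics/ and viewed, and the job is handed in when it is done.

```bash
mkdir -p pics; cat > h.py <<'E'
import numpy as np, cv2, json
from cell import robot
from scipy.spatial.transform import Rotation as R
def grab(n,tag):
    info=robot.camera_info(n); p,d=robot.grab_frame(n)
    cv2.imwrite(f'pics/{tag}.png',p[:,:,::-1]); np.savez(f'pics/{tag}.npz',p=p,d=d,K=info['camera_matrix'],E=info['extrinsics'])
    return p,d
def load(tag):
    z=np.load(f'pics/{tag}.npz'); return z['p'],z['d'],z['K'],z['E']
def cloud(tag):
    p,d,K,E=load(tag); h,w=d.shape; u,v=np.meshgrid(np.arange(w),np.arange(h))
    x=(u-K[0,2])/K[0,0]*d; y=(v-K[1,2])/K[1,1]*d
    P=np.stack([x,-y,-d,np.ones_like(d)],-1)@np.array(E).T
    P=P[...,:3]; P[d==0]=np.nan; return p,P
def ray(tag,u,v,z):
    p,d,K,E=load(tag); r=np.array([(u-K[0,2])/K[0,0],-(v-K[1,2])/K[1,1],-1]); r=E[:3,:3]@r; o=E[:3,3]
    return o+r*(z-o[2])/r[2]
def crop(tag,u0,v0,u1,v1,s,out):
    p=load(tag)[0][v0:v1,u0:u1,::-1]; cv2.imwrite(f'pics/{out}.png',cv2.resize(p,None,fx=s,fy=s,interpolation=cv2.INTER_CUBIC))
def st():
    s=robot.state(); print({k:np.round(s[k],3).tolist() for k in('time_s','position','eef_rot','force','opening','q')})
E
python3 - <<'E'
from h import *
print({k:(np.round(v,3).tolist() if not isinstance(v,(str,dict)) else v) for k,v in robot.camera_info('scene').items()})
for n in('scene','side','wrist'): grab(n,n+'0')
st()
for n in('side','wrist'): print(np.round(robot.camera_info(n)['extrinsics'],3).tolist())
E
```

```text
{'camera_matrix': [[412.988, 0.0, 281.653], [0.0, 412.988, 212.095], [0.0, 0.0, 1.0]], 'extrinsics': [[-0.475, -0.662, 0.579, 1.304], [0.88, -0.345, 0.326, 0.458], [-0.016, 0.665, 0.747, 0.983], [0.0, 0.0, 0.0, 1.0]]}
{'time_s': 0.15, 'position': [0.65, -0.0, 0.231], 'eef_rot': [-179.923, 0.006, 89.996], 'force': [-1.08, 0.961, -0.158], 'opening': 0.999, 'q': [-2.466, 26.826, -0.663, 91.866, 0.343, 61.387, -3.227]}
[[-0.996, 0.075, -0.039, 0.529], [-0.082, -0.756, 0.649, 0.702], [0.019, 0.65, 0.76, 0.8], [0.0, 0.0, 0.0, 1.0]]
[[1.0, 0.0, -0.001, 0.65], [-0.0, 0.965, 0.261, 0.066], [0.001, -0.261, 0.965, 0.374], [0.0, 0.0, 0.0, 1.0]]
```

View pics/scene0.png

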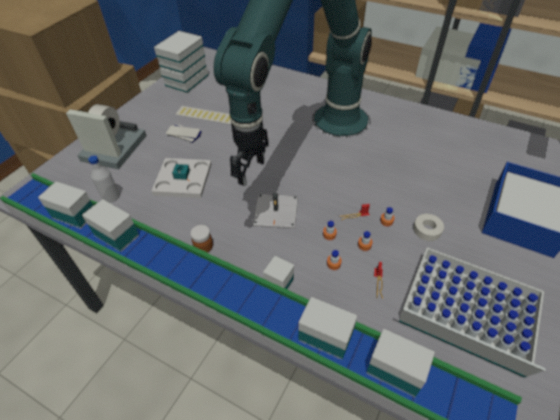

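View pics/side0.png

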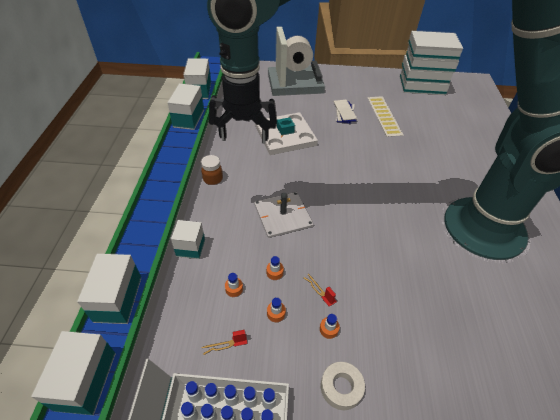

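View pics/wrist0.png

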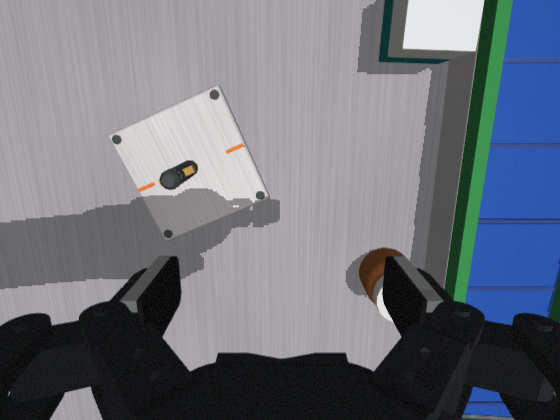

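```bash
python3 - <<'E'
from h import *
crop('side0',240,90,340,170,8,'c1')
crop('side0',180,240,360,365,4,'c2')
crop('side0',240,180,330,245,8,'c3')
crop('wrist0',90,70,290,250,4,'c4')
for n,(u,v),z in [('sta',(284,215),.012),('clipA tab',(329,296),.02),('clipB',(240,338),.02),('v0',(275,261),.058),('v1',(233,277),.058),('v2',(277,301),.058),('v3',(331,319),.058),('hub',(286,125),.052),('roll',(343,385),.03)]:
    print(n,ray('side0',u,v,z).round(3))
E
```

```text
sta [0.546 0.022 0.012]
clipA tab [0.427 0.262 0.02 ]
clipB [0.615 0.379 0.02 ]
v0 [0.556 0.204 0.058]
v1 [0.647 0.256 0.058]
v2 [0.544 0.306 0.058]
v3 [0.428 0.337 0.058]
hub [ 0.565 -0.329  0.052]
roll [0.403 0.458 0.03 ]
```

View pics/c1.png

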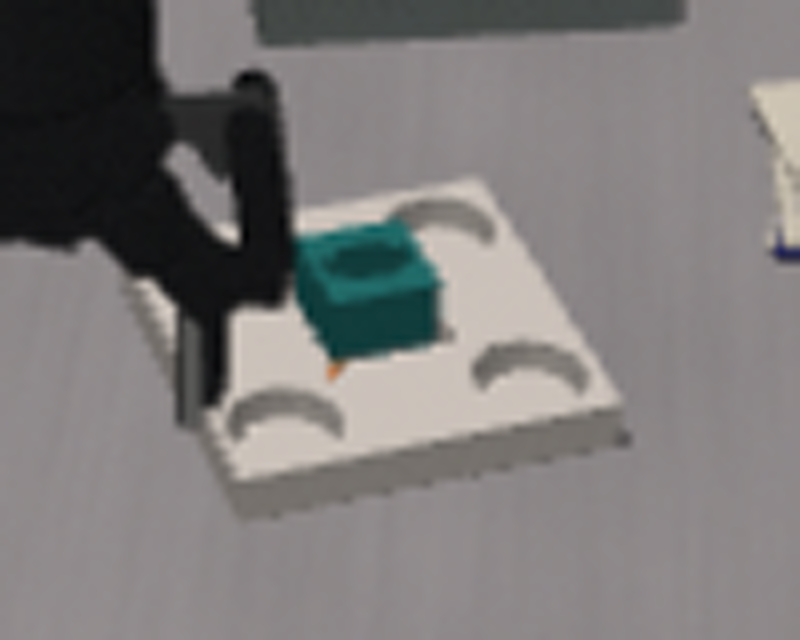

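View pics/c2.png

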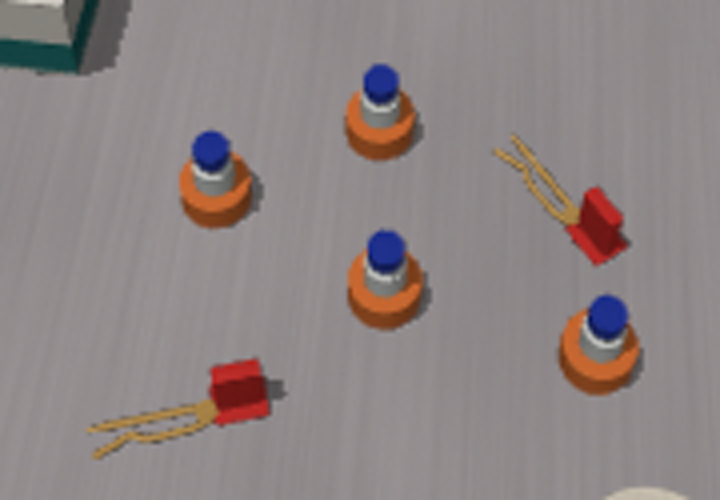

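View pics/c4.png

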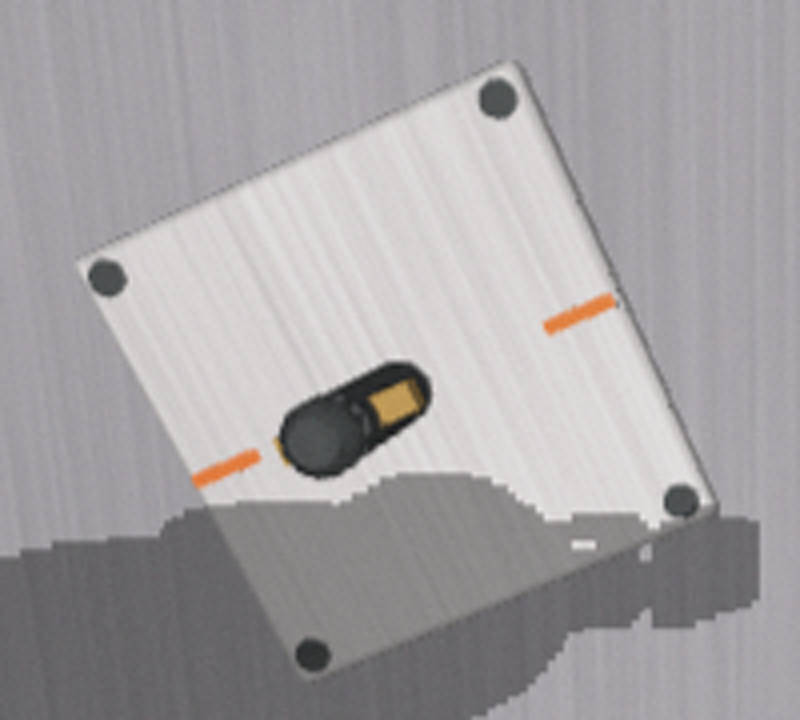

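```bash
python3 - <<'E'
from h import *
c=lambda u,v:(90+u/4,70+v/4)
# orange marks are rectangles: outer end centre
a=ray('wrist0',*c(195,482),.012); b=ray('wrist0',*c(612,300),.012)
print(a,b,(a+b)/2,np.degrees(np.arctan2(*(b-a)[1::-1])), np.linalg.norm(a-b))
cs=[ray('wrist0',*c(*q),.012) for q in((80,262),(516,62),(715,508),(312,680))]
print(np.mean(cs,0),[np.linalg.norm(cs[i]-cs[i-1]).round(4) for i in range(4)],[np.degrees(np.arctan2(*(cs[i]-cs[i-1])[1::-1])).round(2) for i in range(4)])
print('post top',ray('wrist0',*c(316,437),.084))
c=lambda u,v:(240+u/8,90+v/8)
# hub top corners in side view
for q in((300,245),(402,222),(440,282),(330,305)): print(ray('side0',*c(*q),.052))
E
```

```text
[ 0.49418133 -0.01531664  0.012     ] [0.60951537 0.03380899 0.012     ] [0.55184835 0.00924618 0.012     ] 23.07119916981679 0.12536055357097592
[0.5537086  0.01030891 0.012     ] [np.float64(0.1271), np.float64(0.1266), np.float64(0.1258), np.float64(0.1255)] [np.float64(113.43), np.float64(23.03), np.float64(-67.04), np.float64(-156.38)]
post top [0.55248863 0.01087198 0.084     ]
[ 0.59378314 -0.34922119  0.052     ]
[ 0.55307976 -0.36970972  0.052     ]
[ 0.53543323 -0.33040235  0.052     ]
[ 0.57865556 -0.31034376  0.052     ]
```

```bash
python3 -m jog '{"claw":[1,1,1,1,1,1,1,1,1],"xyz":[[-48,-11,0],[-48,-11,0],[-48,-11,0],[-48,-11,0],[-48,-11,0],[-48,-11,0],[-48,-11,0],[-40,-8,0],[0,0,0]],"turn":[[0,0,0],[0,0,0],[0,0,0],[0,0,0],[0,0,0],[0,0,0],[0,0,0],[0,0,0],[0,0,0]]}'
python3 - <<'E'
from h import *
st(); grab('wrist','wn1'); grab('side','s1')
E
```

```text
time_s: 1.27
position: [0.5623, -0.3809, 0.2307]
eef_rot: [-179.9, 0.1, 89.6]
force: [0.3, 0.7, 0.5]
opening: 1.001
{'time_s': 1.275, 'position': [0.562, -0.381, 0.231], 'eef_rot': [-179.9, 0.121, 89.595], 'force': [0.309, 0.681, 0.481], 'opening': 1.001, 'q': [27.535, 29.565, 5.292, 87.653, -2.755, 62.935, 32.99]}
```

View pics/wn1.png

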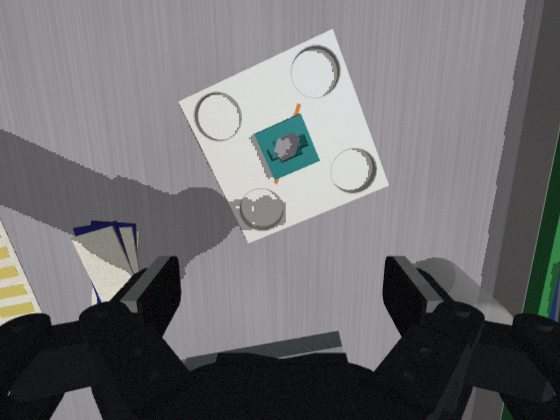

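```bash
python3 - <<'E'
from h import *
crop('wn1',170,20,400,250,3,'c5')
p,P=cloud('wn1'); print(P[100,270],P[125,287],P[280,240])
E
```

```text
[ 0.55206506 -0.30237737  0.02360486] [ 0.56831473 -0.32554305  0.05266918] [ 0.51137702 -0.51101362 -0.00090467]
```

View pics/c5.png

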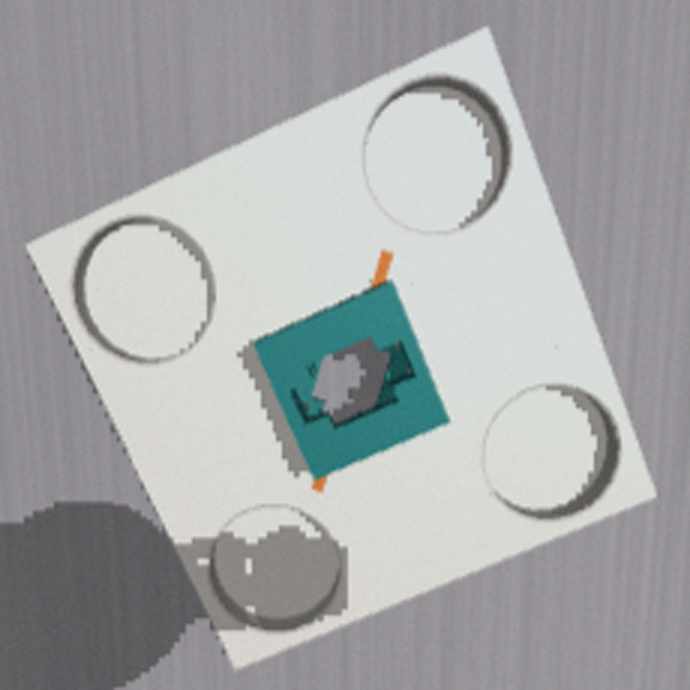

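```bash
python3 - <<'E'
from h import *
c=lambda u,v:(170+u/3-.33,20+v/3-.33)
for z,pts in((.022,((26,245),(489,27),(656,495),(236,668))),(.052,((253,342),(390,281),(449,422),(316,478)))):
    cs=[ray('wn1',*c(*q),z) for q in pts]
    print(np.mean(cs,0),[np.linalg.norm(cs[i]-cs[i-1]).round(4) for i in range(4)],[np.degrees(np.arctan2(*(cs[i]-cs[i-1])[1::-1])).round(2) for i in range(4)])
E
```

```text
[ 0.56864195 -0.3458339   0.022     ] [np.float64(0.1634), np.float64(0.1643), np.float64(0.1634), np.float64(0.1634)] [np.float64(113.29), np.float64(23.1), np.float64(-67.01), np.float64(-156.9)]
[ 0.56828399 -0.34577596  0.052     ] [np.float64(0.047), np.float64(0.046), np.float64(0.0472), np.float64(0.0459)] [np.float64(113.88), np.float64(22.98), np.float64(-66.3), np.float64(-157.31)]
```

```bash
cat >> h.py <<'E'
def to(x,y,z,yaw):
    """delta in current tool axes mm & turn deg to target tool-down pose"""
    s=robot.state(); Rc=R.from_euler('xyz',s['eef_rot'],degrees=True); Rt=R.from_euler('xyz',[180,0,yaw],degrees=True)
    d=Rc.inv().apply(np.array([x,y,z])-s['position'])*1000
    w=(Rc.inv()*Rt).as_rotvec(degrees=True); print('to: xyz',d.round(1),'turn',w.round(2),'| final-axes xyz',Rt.inv().apply(np.array([x,y,z])-s['position']).round(4)*1000)
E
python3 -m jog '{"claw":[1,1,1,1],"xyz":[[20,3,0],[15,3,0],[0,0,0],[0,0,0]],"turn":[[0,0,-10],[0,0,-10],[0,0,-3.5],[0,0,0]]}'
python3 - <<'E'
from h import *
st(); to(.5685,-.3458,.026,113.1)
E
```

```text
time_s: 1.88
position: [0.5691, -0.3387, 0.2314]
eef_rot: [180.0, -0.0, 113.6]
force: [0.1, 0.3, 0.5]
opening: 0.997
{'time_s': 1.875, 'position': [0.569, -0.339, 0.231], 'eef_rot': [179.966, -0.035, 113.613], 'force': [0.104, 0.307, 0.514], 'opening': 0.997, 'q': [28.264, 27.972, -0.522, 89.949, 0.222, 62.087, 51.312]}
to: xyz [ -6.4  -3.5 205.4] turn [ 0.03 -0.04  0.51] | final-axes xyz [ -6.3  -3.3 205.4]
```

```bash
python3 -m jog '{"claw":[1,1,1,1,1],"xyz":[[-6.4,-3.4,40],[0,0,40],[0,0,40],[0,0,35],[0,0,0]],"turn":[[0,0,0.5],[0,0,0],[0,0,0],[0,0,0],[0,0,0]]}'
python3 - <<'E'
from h import *
st(); to(.5685,-.3458,.024,113.1); grab('wrist','wn2')
E
```

```text
time_s: 2.5
position: [0.566, -0.3461, 0.0733]
eef_rot: [-179.8, -0.3, 113.0]
force: [-0.7, 0.3, 0.4]
opening: 0.998
{'time_s': 2.5, 'position': [0.566, -0.346, 0.073], 'eef_rot': [-179.781, -0.295, 112.995], 'force': [-0.728, 0.269, 0.414], 'opening': 0.998, 'q': [28.832, 38.469, -0.383, 95.353, 0.312, 46.546, 51.312]}
to: xyz [-0.9  2.6 49.3] turn [-0.22 -0.29 -0.1 ] | final-axes xyz [-0.7  2.4 49.3]
```

View pics/wn2.png

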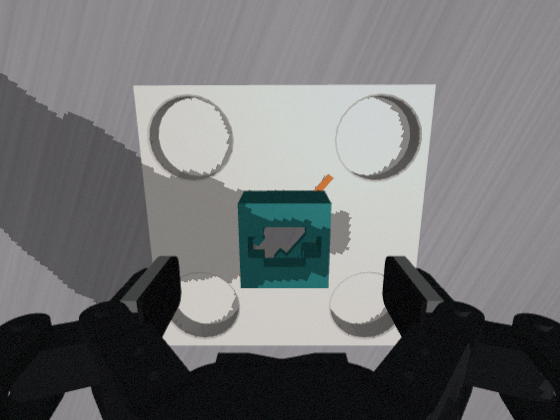

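```bash
python3 -m jog '{"claw":[1,1,1,1],"xyz":[[0,1,25],[0,1,16],[0,0,8],[0,0,0]],"turn":[[0,0,0],[0,0,0],[0,0,0],[0,0,0]]}'
python3 - <<'E'
from h import *
st(); to(.5685,-.3458,.024,113.1)
E
```

```text
time_s: 3.05
position: [0.5696, -0.3472, 0.0274]
eef_rot: [-180.0, -0.0, 113.0]
force: [-0.1, -0.5, 1.0]
opening: 0.997
{'time_s': 3.05, 'position': [0.57, -0.347, 0.027], 'eef_rot': [-179.994, -0.003, 112.991], 'force': [-0.13, -0.53, 1.017], 'opening': 0.997, 'q': [28.75, 42.242, -0.373, 95.707, 0.379, 42.058, 51.184]}
to: xyz [ 1.7 -0.5  3.4] turn [-0.01 -0.   -0.11] | final-axes xyz [ 1.7 -0.5  3.4]
```

Grip now.

```bash
python3 -m jog '{"claw":[0.2,-1,-1,-1,-1,-1],"xyz":[[1.5,0,2],[0,0,0],[0,0,0],[0,0,0],[0,0,0],[0,0,0]],"turn":[[0,0,0],[0,0,0],[0,0,0],[0,0,0],[0,0,0],[0,0,0]]}'
python3 - <<'E'
from h import *
st()
E
```

```text
time_s: 3.8
position: [0.5691, -0.3462, 0.0261]
eef_rot: [180.0, 0.0, 113.0]
force: [-2.0, 0.1, 4.6]
opening: 0.541
{'time_s': 3.8, 'position': [0.569, -0.346, 0.026], 'eef_rot': [179.994, 0.04, 112.985], 'force': [-2.0, 0.053, 4.578], 'opening': 0.541, 'q': [28.685, 42.263, -0.364, 95.903, 0.398, 41.801, 51.104]}
```

```bash
python3 -m jog '{"claw":[-1,-1,-1,-1,-1,-1],"xyz":[[0,0,-15],[0,0,-35],[0,0,-45],[0,0,-35],[0,0,0],[0,0,0]],"turn":[[0,0,0],[0,0,0],[0,0,0],[0,0,0],[0,0,0],[0,0,0]]}'
python3 - <<'E'
from h import *
st(); grab('side','s2'); grab('scene','sc2'); grab('wrist','wn3')
crop('side','',0,0,0,0,0) if 0 else None
crop('s2',240,170,340,245,8,'c6'); crop('sc2',240,180,320,240,10,'c7')
E
```

```text
time_s: 4.55
position: [0.5679, -0.345, 0.1535]
eef_rot: [-179.9, -0.1, 113.0]
force: [-0.9, 0.2, -6.2]
opening: 0.544
{'time_s': 4.55, 'position': [0.568, -0.345, 0.153], 'eef_rot': [-179.898, -0.14, 113.0], 'force': [-0.925, 0.22, -6.225], 'opening': 0.544, 'q': [28.633, 32.79, -0.327, 93.103, 0.209, 54.281, 51.235]}
```

View pics/c6.png

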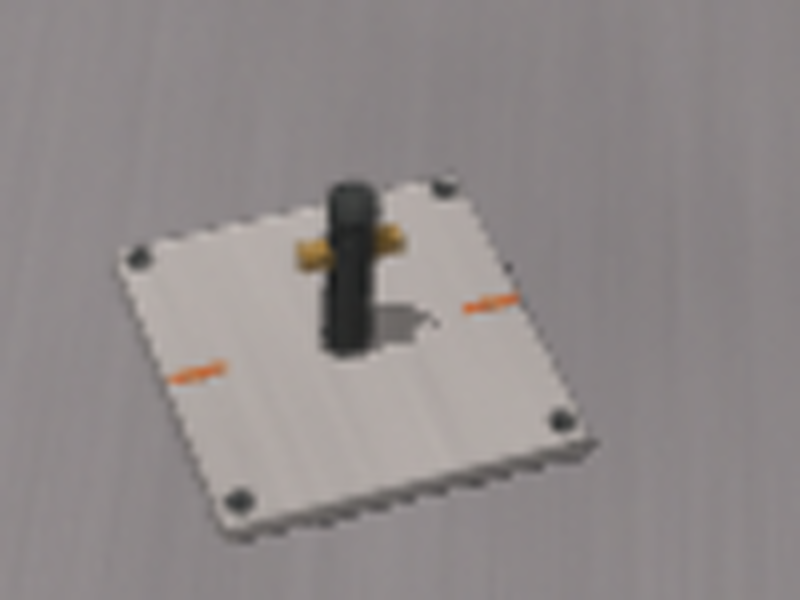

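View pics/c7.png

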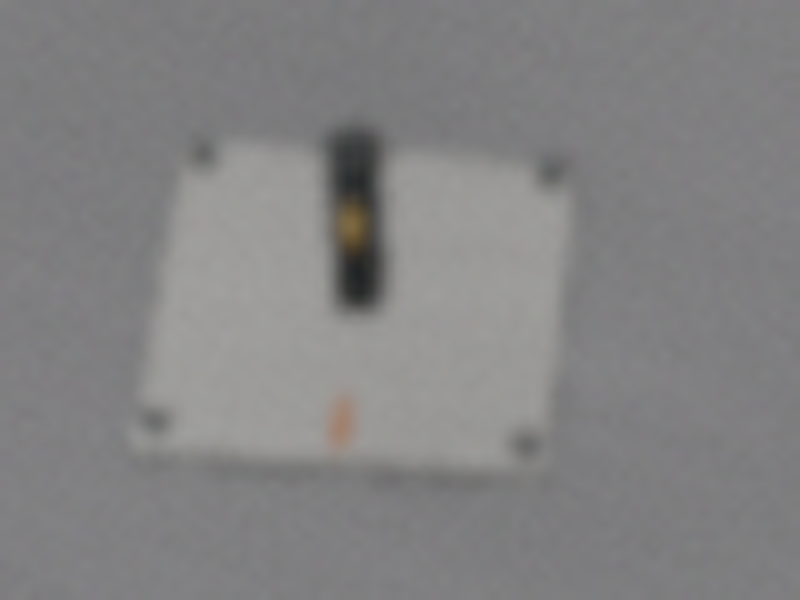

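View pics/wn3.png

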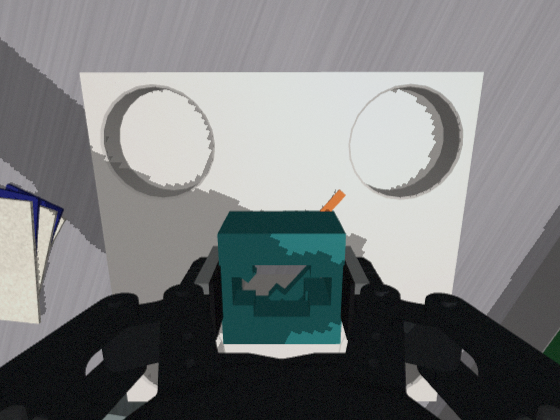

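```bash
python3 - <<'E'
from h import *
def q(tag,c,pts,z):
    cs=[ray(tag,*c(*q),z) for q in pts]
    print(tag,np.mean(cs,0),[np.linalg.norm(cs[i]-cs[i-1]).round(4) for i in range(4)],[np.degrees(np.arctan2(*(cs[i]-cs[i-1])[1::-1])).round(2) for i in range(4)])
c=lambda u,v:(240+u/8-.44,170+v/8-.44)
q('s2',c,((118,262),(455,178),(592,438),(228,532)),.012)
a=ray('s2',*c(300,257),.0575);b=ray('s2',*c(405,236),.0575);print('lugs',a,b,(a+b)/2)
print('screws');q('s2',c,((139,258),(444,187),(562,420),(238,500)),.012)
print('post top',ray('s2',*c(352,197),.084))
a=ray('s2',*c(170,378),.012);b=ray('s2',*c(520,298),.012);print('marks',a,b,(a+b)/2,np.degrees(np.arctan2(*(a-b)[1::-1])))
c=lambda u,v:(240+u/10-.45,180+v/10-.45)
q('sc2',c,((190,135),(578,160),(540,470),(132,455)),.012)
print('post top',ray('sc2',*c(353,140),.084))
# nest pose in tool (hub top, wn3)
c=lambda u,v:(u,v)
z=.0525+.1535-.0261
q('wn3',c,((218,234),(345,234),(341,344),(223,344)),z)
q('wn3',c,((80,72),(484,72),(484,72),(80,72)),z-.030)
E
```

```text
s2 [0.54887743 0.01439249 0.012     ] [np.float64(0.1249), np.float64(0.127), np.float64(0.1271), np.float64(0.1279)] [np.float64(-66.67), np.float64(-155.44), np.float64(113.75), np.float64(23.58)]
lugs [0.56638072 0.01633494 0.0575    ] [0.53236191 0.00336768 0.0575    ] [0.54937131 0.00985131 0.0575    ]
screws
s2 [0.55007871 0.00988251 0.012     ] [np.float64(0.1129), np.float64(0.1141), np.float64(0.1137), np.float64(0.1141)] [np.float64(-66.85), np.float64(-156.61), np.float64(113.16), np.float64(22.98)]
post top [0.55035539 0.01272818 0.084     ]
marks [0.60804891 0.0342463  0.012     ] [ 0.49111368 -0.01401437  0.012     ] [0.5495813  0.01011596 0.012     ] 22.426567183706098
sc2 [0.55007475 0.01117837 0.012     ] [np.float64(0.1373), np.float64(0.1278), np.float64(0.1319), np.float64(0.1251)] [np.float64(-156.95), np.float64(112.34), np.float64(21.87), np.float64(-65.15)]
post top [0.54987773 0.01082272 0.084     ]
wn3 [ 0.56803143 -0.34440656  0.1799    ] [np.float64(0.0465), np.float64(0.0461), np.float64(0.0465), np.float64(0.047)] [np.float64(112.69), np.float64(23.01), np.float64(-66.19), np.float64(-156.99)]
wn3 [ 0.53615186 -0.26909603  0.1499    ] [np.float64(0.0), np.float64(0.1633), np.float64(0.0), np.float64(0.1633)] [np.float64(0.0), np.float64(23.0), np.float64(0.0), np.float64(-157.0)]
```

```bash
python3 -m jog '{"claw":[-1,-1,-1,-1,-1,-1,-1,-1,-1,-1,-1,-1,-1,-1,-1,-1,-1],"xyz":[[20,7,0],[35,13,0],[38,14,0],[38,14,0],[38,14,0],[38,14,0],[38,14,0],[38,14,0],[35,13,0],[16,7,0],[0,0,0],[0,0,0],[0,0,0],[0,0,0],[0,0,0],[0,0,0],[0,0,0]],"turn":[[0,0,0],[0,0,0],[0,0,0],[0,0,0],[0,0,0],[0,0,0],[0,0,0],[0,0,0],[0,0,0],[0,0,0],[0,0,10],[0,0,10],[0,0,10],[0,0,10],[0,0,10],[0,0,0],[0,0,0]]}'
python3 - <<'E'
from h import *
st(); to(.5515,.0105,.1535,63.1); grab('wrist','wn4')
E
```

```text
time_s: 6.82
position: [0.5525, 0.0101, 0.1552]
eef_rot: [-180.0, 0.0, 63.2]
force: [-0.9, -0.5, -4.4]
opening: 0.538
{'time_s': 6.825, 'position': [0.553, 0.01, 0.155], 'eef_rot': [-179.991, 0.014, 63.162], 'force': [-0.882, -0.53, -4.449], 'opening': 0.538, 'q': [-9.001, 22.717, 5.55, 109.724, -2.885, 47.706, -28.775]}
to: xyz [-0.1 -1.1  1.7] turn [-0.01  0.01  0.06] | final-axes xyz [-0.1 -1.1  1.7]
```

View pics/wn4.png

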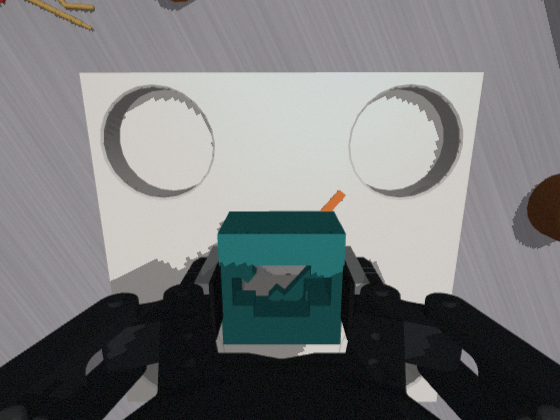

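```bash
python3 -m jog '{"claw":[-1,-1,-1,-1],"xyz":[[0,-1,15],[0,0,18],[0,0,8],[0,0,0]],"turn":[[0,0,0],[0,0,0],[0,0,0],[0,0,0]]}'
python3 - <<'E'
from h import *
st(); to(.5515,.0105,.047,63.1); grab('wrist','wn5');crop('wn5',200,190,370,370,4,'c8');grab('side','s3');crop('s3',210,130,350,235,5,'c9')
E
```

```text
time_s: 7.38
position: [0.5511, 0.0104, 0.113]
eef_rot: [-179.9, 0.1, 63.0]
force: [0.6, 0.7, -4.5]
opening: 0.54
{'time_s': 7.375, 'position': [0.551, 0.01, 0.113], 'eef_rot': [-179.887, 0.077, 63.001], 'force': [0.642, 0.662, -4.531], 'opening': 0.54, 'q': [-8.757, 26.159, 5.235, 111.293, -3.381, 42.828, -28.569]}
to: xyz [ 0.3  0.5 66. ] turn [-0.11  0.08 -0.1 ] | final-axes xyz [ 0.3  0.4 66. ]
```

View pics/c8.png

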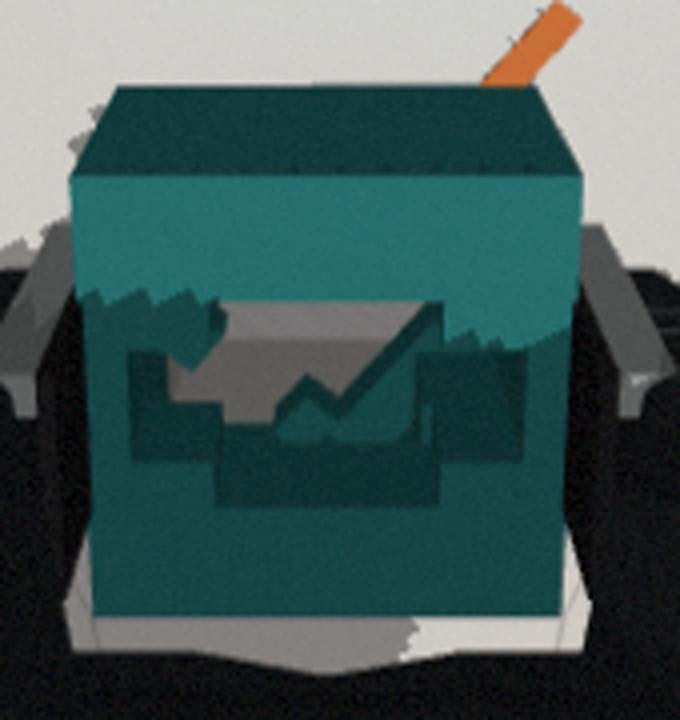

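View pics/c9.png

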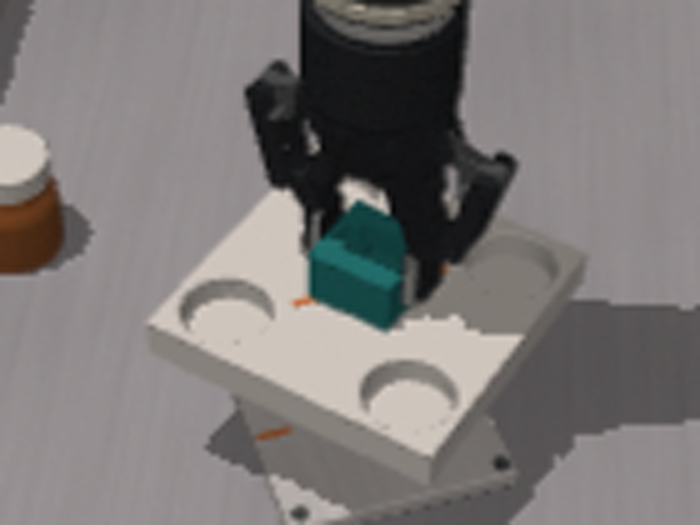

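```bash
python3 -m jog '{"claw":[-1,-1,-1,-1],"xyz":[[0,0,4],[0,0,5],[0,0,4],[0,0,0]],"turn":[[0,0,0],[0,0,0],[0,0,0],[0,0,0]]}'
python3 -m jog '{"claw":[-1,-1,-1],"xyz":[[0,0,4],[0,0,4],[0,0,0]],"turn":[[0,0,0],[0,0,0],[0,0,0]]}'
python3 - <<'E'
from h import *
st(); to(.5515,.0105,.047,63.1); grab('wrist','wn6');crop('wn6',200,190,370,370,4,'c8')
E
```

```text
time_s: 7.98
position: [0.5515, 0.0105, 0.1009]
eef_rot: [-180.0, 0.0, 63.0]
force: [0.1, 0.4, -4.2]
opening: 0.541
time_s: 8.35
position: [0.5515, 0.0105, 0.0928]
eef_rot: [-180.0, 0.0, 63.0]
force: [-0.6, 0.8, -4.6]
opening: 0.54
{'time_s': 8.35, 'position': [0.551, 0.011, 0.093], 'eef_rot': [-179.961, 0.027, 62.995], 'force': [-0.605, 0.781, -4.62], 'opening': 0.54, 'q': [-8.587, 27.948, 5.036, 111.846, -3.635, 40.403, -28.368]}
to: xyz [ 0.   0.1 45.8] turn [-0.04  0.03 -0.1 ] | final-axes xyz [-0.   0.  45.8]
```

View pics/c8.png

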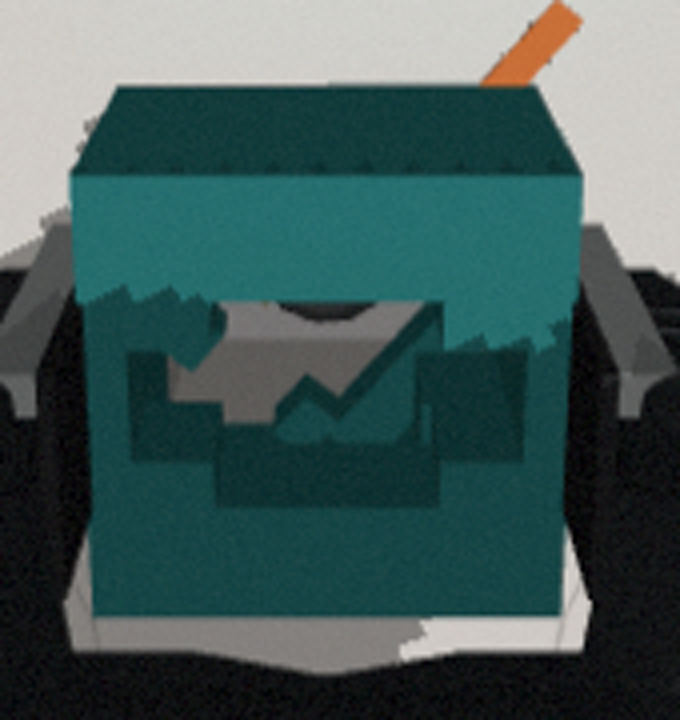

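```bash
python3 - <<'E'
from h import *
s=robot.state()
e=ray('wn6',200+325/4,190+321/4,.084); Rc=R.from_euler('xyz',s['eef_rot'],degrees=True)
print('near edge in tool mm',Rc.inv().apply(e-s['position'])*1000, '-> expect x=-8.75,y=0')
print('hub', [ (Rc.inv().apply(ray('wn6',200+a/4,190+b/4,s['position'][2]+.026)-s['position'])*1000).round(1) for a,b in((72,176),(582,176),(560,614),(94,614))])
E
```

```text
near edge in tool mm [-8.04070946  0.02313624  9.07343269] -> expect x=-8.75,y=0
hub [array([ 23.6, -23.1, -26. ]), array([ 23.5,  23.5, -26. ]), array([-23.1,  23.6, -26. ]), array([-23.1, -23.2, -26. ])]
```

```bash
python3 -m jog '{"claw":[-1,-1,-1,-1,-1],"xyz":[[0.4,0,4],[0,0,6],[0,0,6],[0,0,6],[0,0,0]],"turn":[[0,0,0],[0,0,0],[0,0,0],[0,0,0],[0,0,0]]}'
python3 -m jog '{"claw":[-1,-1,-1,-1],"xyz":[[0,0,6],[0,0,6],[0,0,6],[0,0,0]],"turn":[[0,0,0],[0,0,0],[0,0,0],[0,0,0]]}'
python3 - <<'E'
from h import *
st()
E
```

```text
time_s: 9.02
position: [0.5515, 0.0109, 0.0706]
eef_rot: [-179.9, 0.0, 63.0]
force: [0.3, 0.5, -4.7]
opening: 0.539
time_s: 9.52
position: [0.5515, 0.0108, 0.0526]
eef_rot: [-179.9, 0.0, 63.0]
force: [-0.1, -0.5, -4.0]
opening: 0.533
{'time_s': 9.525, 'position': [0.551, 0.011, 0.053], 'eef_rot': [-179.938, 0.044, 62.996], 'force': [-0.062, -0.546, -4.008], 'opening': 0.533, 'q': [-8.248, 31.734, 4.596, 112.608, -4.114, 35.886, -28.002]}
```

```bash
python3 -m jog '{"claw":[-1,-1,-1,-1,-1],"xyz":[[0,0,2],[0,0,2],[0,0,1.5],[0,0,0.5],[0,0,0]],"turn":[[0,0,0],[0,0,0],[0,0,0],[0,0,0],[0,0,0]]}'
python3 - <<'E'
from h import *
st()
E
```

```text
time_s: 10.15
position: [0.552, 0.0109, 0.0473]
eef_rot: [180.0, 0.0, 63.0]
force: [-0.4, 0.6, -3.7]
opening: 0.538
{'time_s': 10.15, 'position': [0.552, 0.011, 0.047], 'eef_rot': [179.994, 0.001, 62.998], 'force': [-0.374, 0.608, -3.72], 'opening': 0.538, 'q': [-8.192, 32.261, 4.528, 112.664, -4.183, 35.223, -27.944]}
```

```bash
python3 -m jog '{"claw":[-1,-1,-1,-1],"xyz":[[0,0,1],[0,0,1],[0,0,0],[0,0,0]],"turn":[[0,0,0],[0,0,0],[0,0,0],[0,0,0]]}'
```

```text
time_s: 10.65
position: [0.5522, 0.0109, 0.0468]
eef_rot: [180.0, -0.0, 63.0]
force: [-4.4, -0.4, 9.9]
opening: 0.534
```

```bash
python3 -m jog '{"claw":[-1,-1,-1,-1,-1,-1,-1,-1,-1],"xyz":[[0,0,-1],[0,0,0],[0,0,0],[0,0,0],[0,0,0],[0,0,0],[0,0,0],[0,0,0],[0,0,0]],"turn":[[0,0,0],[0,0,-6],[0,0,-6],[0,0,-6],[0,0,-6],[0,0,-6],[0,0,-6],[0,0,-6],[0,0,0]]}'
python3 - <<'E'
from h import *
st()
E
```

```text
time_s: 11.78
position: [0.5517, 0.0116, 0.0466]
eef_rot: [-180.0, -0.1, 104.9]
force: [-3.1, 1.9, 3.6]
opening: 0.538
{'time_s': 11.775, 'position': [0.552, 0.012, 0.047], 'eef_rot': [-179.992, -0.058, 104.944], 'force': [-3.074, 1.945, 3.577], 'opening': 0.538, 'q': [0.384, 32.645, -6.352, 112.093, 5.791, 35.578, 5.257]}
```

```bash
python3 -m jog '{"claw":[-1,-1,-1,-1],"xyz":[[0,0,0],[0,0,0],[0,0,0],[0,0,0]],"turn":[[0,0,-4],[0,0,-4],[0,0,0],[0,0,0]]}'
python3 -m jog '{"claw":[-1,-1,-1,-1],"xyz":[[0,0,2],[0,0,2],[0,0,0],[0,0,0]],"turn":[[0,0,0],[0,0,0],[0,0,0],[0,0,0]]}'
```

```text
time_s: 12.28
position: [0.552, 0.0105, 0.046]
eef_rot: [-180.0, 0.0, 112.9]
force: [-0.2, 0.4, -4.1]
opening: 0.536
time_s: 12.78
position: [0.5519, 0.0109, 0.0422]
eef_rot: [-180.0, -0.0, 113.0]
force: [0.1, -0.1, -5.3]
opening: 0.537
```

Dropping freely into the notches. Continue down to the plate.

```bash
python3 -m jog '{"claw":[-1,-1,-1,-1,-1],"xyz":[[0,0,2],[0,0,1.5],[0,0,1],[0,0,1],[0,0,0]],"turn":[[0,0,0],[0,0,0],[0,0,0],[0,0,0],[0,0,0]]}'
```

```text
time_s: 13.4
position: [0.5519, 0.0108, 0.038]
eef_rot: [-180.0, 0.0, 113.0]
force: [-5.2, -0.1, 8.3]
opening: 0.539
```

```bash
python3 -m jog '{"claw":[0.5,1,1,1,1,1,1,1],"xyz":[[0,0,0],[0,0,0],[0,0,0],[0,0,-30],[0,0,-45],[0,0,-50],[0,0,-40],[0,0,0]],"turn":[[0,0,0],[0,0,0],[0,0,0],[0,0,0],[0,0,0],[0,0,0],[0,0,0],[0,0,0]]}'
python3 - <<'E'
from h import *
st(); grab('wrist','wn7'); grab('side','s4'); crop('s4',180,130,380,290,4,'c10')
E
```

```text
time_s: 14.4
position: [0.5543, 0.0111, 0.2054]
eef_rot: [179.6, 0.2, 113.0]
force: [1.0, 0.4, -0.6]
opening: 1.001
{'time_s': 14.4, 'position': [0.554, 0.011, 0.205], 'eef_rot': [179.599, 0.158, 112.992], 'force': [0.998, 0.439, -0.551], 'opening': 1.001, 'q': [3.953, 19.707, -10.493, 106.615, 4.415, 53.634, 14.461]}
```

View pics/wn7.png

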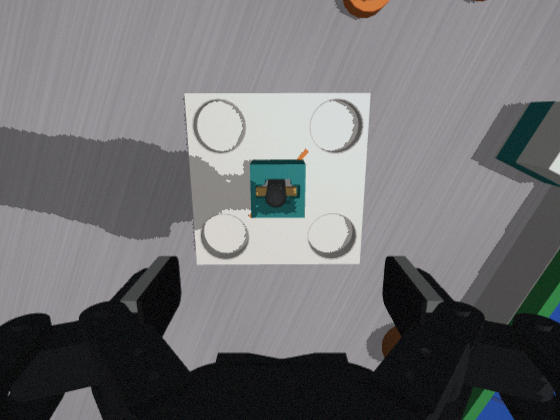

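View pics/s4.png

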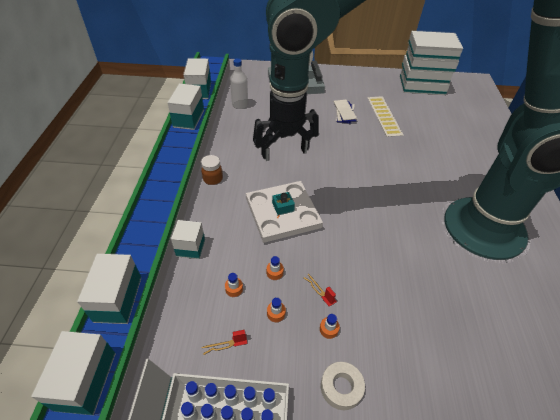

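```bash
python3 -m jog '{"claw":[1,1,1,1,1,1,1,1,1],"xyz":[[30,-1.5,0],[40,-1.5,0],[40,-1.5,0],[40,-1.5,0],[40,-1.5,0],[40,-1.5,0],[33,-2,0],[0,0,0],[0,0,0]],"turn":[[0,0,0],[0,0,0],[0,0,0],[0,0,0],[0,0,-8],[0,0,-8],[0,0,-6],[0,0,0],[0,0,0]]}'
python3 - <<'E'
from h import *
st(); grab('wrist','wc1')
c=lambda u,v:(u,v)
s=np.load('pics/wn7.npz')
for q in((278,197),): print(ray('wn7',*q,.084))
p,P=cloud('wn7'); print('nest plate z',P[110:140:5,270:290:5,2].round(4).ravel()[:8],'hub',P[165:172,260:300:10,2].round(3).ravel()[:6])
E
```

```text
time_s: 15.62
position: [0.4267, 0.2399, 0.2012]
eef_rot: [-179.9, 0.0, 134.9]
force: [0.2, -1.0, 0.4]
opening: 0.999
{'time_s': 15.625, 'position': [0.427, 0.24, 0.201], 'eef_rot': [-179.933, 0.014, 134.93], 'force': [0.172, -1.014, 0.425], 'opening': 0.999, 'q': [-14.281, 15.318, -21.911, 114.336, 7.249, 51.694, 4.931]}
[0.55305212 0.01120906 0.084     ]
nest plate z [0.0347 0.033  0.0356 0.0353 0.0346 0.0341 0.0342 0.0345] hub [0.065 0.065 0.065 0.065 0.064 0.064]
```

View pics/wc1.png

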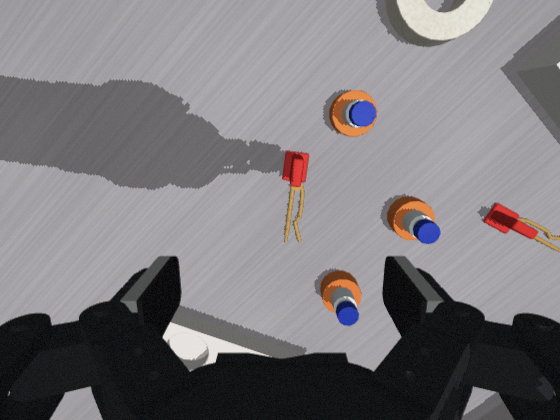

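```bash
python3 - <<'E'
from h import *
crop('wc1',255,135,345,255,6,'c11')
E
```

```text
(no output)
```

View pics/c11.png

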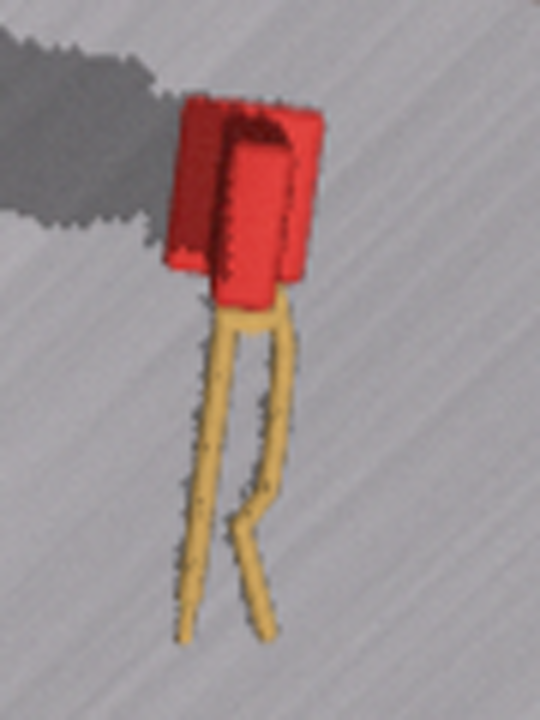

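```bash
python3 - <<'E'
from h import *
c=lambda u,v:(255+u/6-.42,135+v/6-.42)
t=[ray('wc1',*c(*q),.040) for q in((233,143),(292,143),(273,308),(216,306))]
m=np.mean(t,0);print('tab',m,[np.linalg.norm(t[i]-t[i-1]).round(4) for i in range(4)],np.degrees(np.arctan2(*((t[2]+t[3])-(t[0]+t[1]))[1::-1])))
a=ray('wc1',*c(227,335),.00225);b=ray('wc1',*c(184,640),.00225);d=b-a
th=np.arctan2(d[1],d[0]);print('leg',a,b,np.degrees(th)); print('tip dist',np.linalg.norm((b-m)[:2]), 'lateral of tab from leg', np.cross(d[:2]/np.linalg.norm(d[:2]),(m-b)[:2]))
E
```

```text
tab [0.42721037 0.26009903 0.04      ] [np.float64(0.025), np.float64(0.0088), np.float64(0.0253), np.float64(0.0087)] -50.595389944212705
leg [0.44339    0.24026719 0.00225   ] [0.47789895 0.19541365 0.00225   ] -52.42640695630409
tip dist 0.08217986471776977 lateral of tab from leg -0.0007304418626335255<stdin>:6: DeprecationWarning: Arrays of 2-dimensional vectors are deprecated. Use arrays of 3-dimensional vectors instead. (deprecated in NumPy 2.0)
```

```bash
python3 -m jog '{"claw":[0,0,0,0,0,0],"xyz":[[14,12,25],[0,0,40],[0,0,40],[0,0,30],[0,0,0],[0,0,0]],"turn":[[0,0,7],[0,0,0],[0,0,0],[0,0,0],[0,0,0],[0,0,0]]}'
python3 - <<'E'
from h import *
st(); to(.4274,.2602,.011,128); grab('wrist','wc2')
E
```

```text
time_s: 16.42
position: [0.4262, 0.2591, 0.0676]
eef_rot: [179.9, 0.0, 127.9]
force: [-0.6, 0.1, 0.4]
opening: 0.499
{'time_s': 16.425, 'position': [0.426, 0.259, 0.068], 'eef_rot': [179.93, 0.022, 127.93], 'force': [-0.61, 0.096, 0.4], 'opening': 0.499, 'q': [-20.605, 27.973, -17.617, 118.429, 14.19, 35.487, -9.965]}
to: xyz [ 0.2  1.6 56.6] turn [ 0.07  0.02 -0.07] | final-axes xyz [ 0.1  1.6 56.6]
```

View pics/wc2.png

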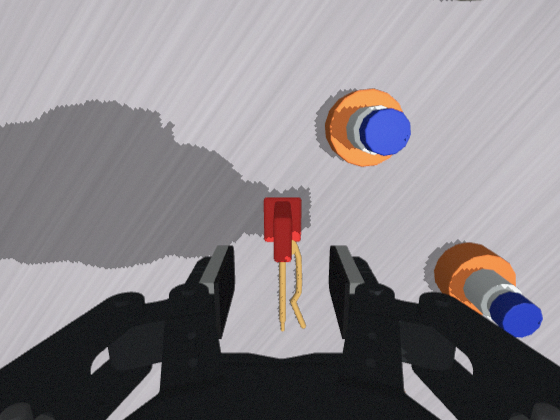

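```bash
python3 -m jog '{"claw":[0,0,0,0],"xyz":[[0,0.5,25],[0,0,20],[0,0,11.5],[0,0,0]],"turn":[[0,0,0],[0,0,0],[0,0,0],[0,0,0]]}'
python3 - <<'E'
from h import *
st(); to(.4274,.2602,.011,128); grab('wrist','wc3')
E
```

```text
time_s: 16.98
position: [0.4258, 0.2595, 0.0105]
eef_rot: [180.0, 0.0, 128.0]
force: [1.0, -0.4, -0.0]
opening: 0.5
{'time_s': 16.975, 'position': [0.426, 0.259, 0.011], 'eef_rot': [179.993, 0.01, 127.989], 'force': [1.024, -0.425, -0.046], 'opening': 0.5, 'q': [-23.023, 33.891, -14.846, 119.258, 17.25, 28.839, -12.658]}
to: xyz [-0.4  1.7 -0.5] turn [ 0.01  0.01 -0.01] | final-axes xyz [-0.4  1.7 -0.5]
```

View pics/wc3.png

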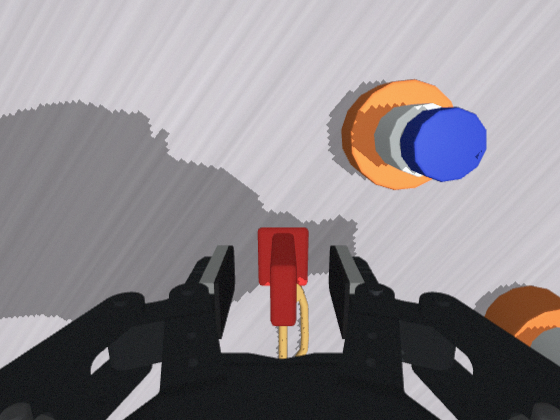

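```bash
python3 -m jog '{"claw":[-0.5,-1,-1,-1,-1],"xyz":[[0,0.3,0],[0,0,0],[0,0,0],[0,0,0],[0,0,0]],"turn":[[0,0,0],[0,0,0],[0,0,0],[0,0,0],[0,0,0]]}'
python3 - <<'E'
from h import *
st(); grab('wrist','wc4')
E
```

```text
time_s: 17.65
position: [0.4265, 0.2601, 0.0111]
eef_rot: [179.9, 0.0, 128.0]
force: [-1.1, -0.1, 6.0]
opening: 0.108
{'time_s': 17.65, 'position': [0.426, 0.26, 0.011], 'eef_rot': [179.911, 0.019, 127.999], 'force': [-1.138, -0.072, 6.02], 'opening': 0.108, 'q': [-23.022, 33.852, -14.867, 119.198, 17.257, 28.858, -12.662]}
```

View pics/wc4.png

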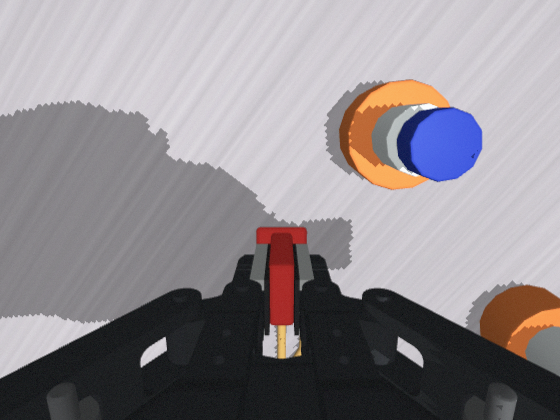

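```bash
python3 -m jog '{"claw":[-1,-1,-1,-1,-1,-1,-1,-1,-1,-1,-1,-1,-1],"xyz":[[0,0,-20],[0,0,-40],[0,0,-45],[0,0,-25],[-20,-13,0],[-36,-23,0],[-36,-23,0],[-36,-23,0],[-36,-23,0],[-36,-23,0],[-30,-18,0],[-17,-10,0],[0,0,0]],"turn":[[0,0,0],[0,0,0],[0,0,0],[0,0,0],[0,0,0],[0,0,0],[0,0,0],[0,0,0],[0,0,0],[0,0,0],[0,0,0],[0,0,0],[0,0,0]]}'
python3 -m jog '{"claw":[-1,-1,-1,-1,-1,-1,-1,-1,-1,-1,-1],"xyz":[[0,0,0],[0,0,0],[0,0,0],[0,0,0],[0,0,0],[0,0,0],[0,0,0],[0,0,0],[0,0,0],[0,0,0],[0,0,0]],"turn":[[0,0,-6],[0,0,-9],[0,0,-9],[0,0,-9],[0,0,-9],[0,0,-9],[0,0,-9],[0,0,-9],[0,0,-6],[0,0,0],[0,0,0]]}'
python3 - <<'E'
from h import *
st(); to(.4559,-.0302,.0818,203.1); grab('wrist','wc5');grab('side','s5'); grab('scene','sc5')
crop('s5',240,130,380,235,5,'c12');crop('sc5',200,130,320,220,6,'c13')
E
```

```text
time_s: 19.32
position: [0.4549, -0.0324, 0.1403]
eef_rot: [-180.0, 0.0, 127.8]
force: [-0.1, 0.6, -0.0]
opening: 0.105
time_s: 20.7
position: [0.4549, -0.0303, 0.1403]
eef_rot: [180.0, 0.0, -157.0]
force: [-0.2, -0.3, -0.6]
opening: 0.105
{'time_s': 20.7, 'position': [0.455, -0.03, 0.14], 'eef_rot': [179.995, 0.005, -157.048], 'force': [-0.228, -0.272, -0.618], 'opening': 0.105, 'q': [25.227, 18.805, -29.51, 121.127, 13.414, 43.153, 100.127]}
to: xyz [-1.  -0.3 58.5] turn [ 0.01  0.01 -0.15] | final-axes xyz [-1.  -0.3 58.5]
```

View pics/wc5.png

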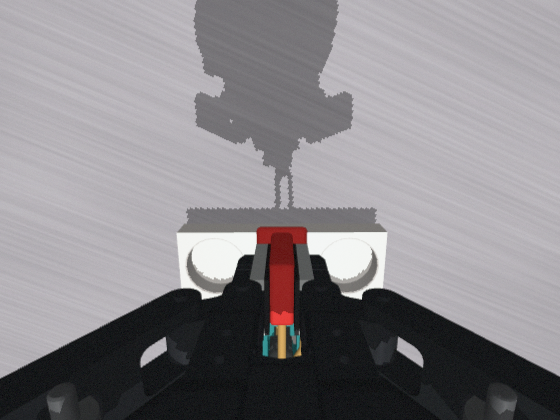

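View pics/c12.png

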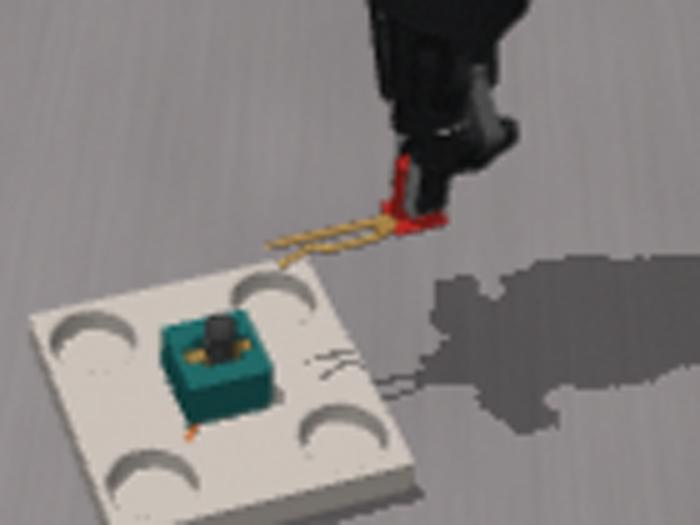

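View pics/c13.png

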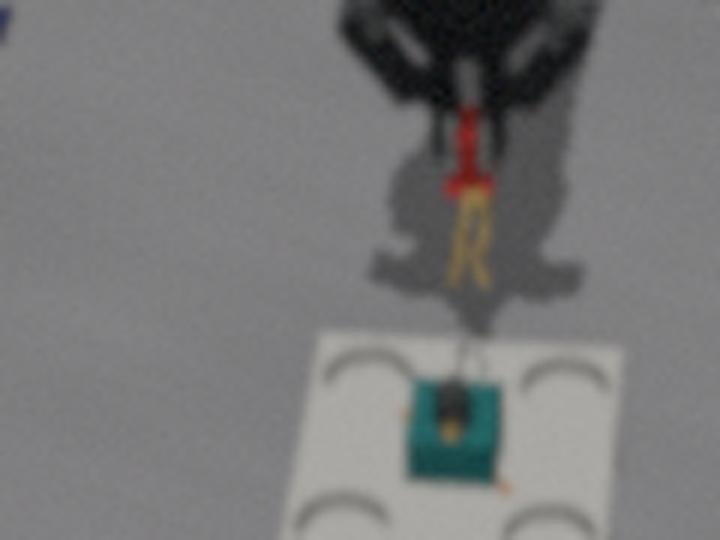

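```bash
python3 - <<'E'
from h import *
d=np.array([np.cos(np.radians(23.1)),np.sin(np.radians(23.1)),0]);n=np.array([-d[1],d[0],0])
c=lambda u,v:(240+u/5-.4,130+v/5-.4)
tip=ray('s5',*c(266,246),.1315);base=ray('s5',*c(390,222),.1315);post=ray('s5',*c(221,321),.084)
print('side tip',tip,'lat',(tip-post)@n*1e3,'along',(tip-post)@d*1e3,'legdir',np.degrees(np.arctan2(*(tip-base)[1::-1])),np.linalg.norm(tip-base),'post',post)
c=lambda u,v:(200+u/6-.42,130+v/6-.42)
tip=ray('sc5',*c(454,287),.1315);base=ray('sc5',*c(468,200),.1315);post=ray('sc5',*c(453,387),.084)
print('scene tip',tip,'lat',(tip-post)@n*1e3,'along',(tip-post)@d*1e3,'legdir',np.degrees(np.arctan2(*(tip-base)[1::-1])),'post',post)
s=robot.state(); p=s['position']; P=np.array([.5525,.011,0]); print('tcp lat',(p-P)@n*1e3,'along',(p-P)@d*1e3)
E
```

```text
side tip [0.52944768 0.00264417 0.1315    ] lat 0.04953298939423036 along -22.136654402946064 legdir 21.17386669119027 0.06657984469318916 post [0.54982888 0.01128364 0.084     ]
scene tip [0.53044409 0.00295962 0.1315    ] lat -0.5337024787593917 along -23.13701503958695 legdir 22.5831523143225 post [0.55151663 0.01252804 0.084     ]
tcp lat -0.13015761262077544 along -106.10918292969079
```

```bash
python3 -m jog '{"claw":[-1,-1,-1,-1,-1],"xyz":[[0,0,25],[0,0,25],[0,0,8.5],[0,0,0],[0,0,0]],"turn":[[0,0,-0.1],[0,0,0],[0,0,0],[0,0,0],[0,0,0]]}'
python3 - <<'E'
from h import *
st();grab('side','s6'); grab('scene','sc6')
d=np.array([np.cos(np.radians(23.1)),np.sin(np.radians(23.1)),0]);n=np.array([-d[1],d[0],0])
s=robot.state(); p=s['position']; P=np.array([.5525,.011,0]); print('tcp lat',(p-P)@n*1e3,'along',(p-P)@d*1e3)
crop('s6',250,160,330,220,10,'c12');crop('sc6',240,150,310,210,10,'c13')
E
```

```text
time_s: 21.48
position: [0.4557, -0.031, 0.0825]
eef_rot: [-180.0, 0.1, -156.9]
force: [-0.6, 0.2, -0.2]
opening: 0.108
{'time_s': 21.475, 'position': [0.456, -0.031, 0.083], 'eef_rot': [-179.957, 0.073, -156.908], 'force': [-0.64, 0.185, -0.215], 'opening': 0.108, 'q': [22.226, 24.676, -26.498, 123.153, 18.569, 35.852, 95.731]}
tcp lat -0.6889772150684181 along -105.6223322002105
```

View pics/c12.png

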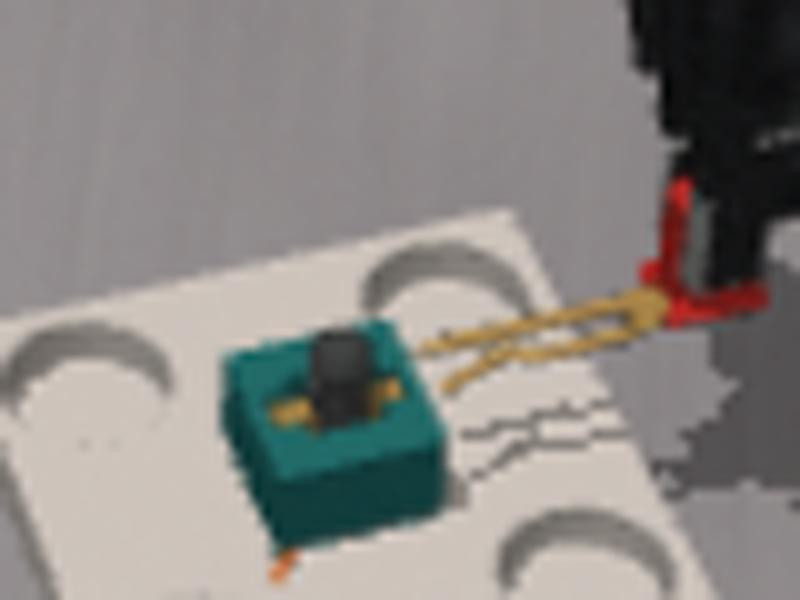

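View pics/c13.png

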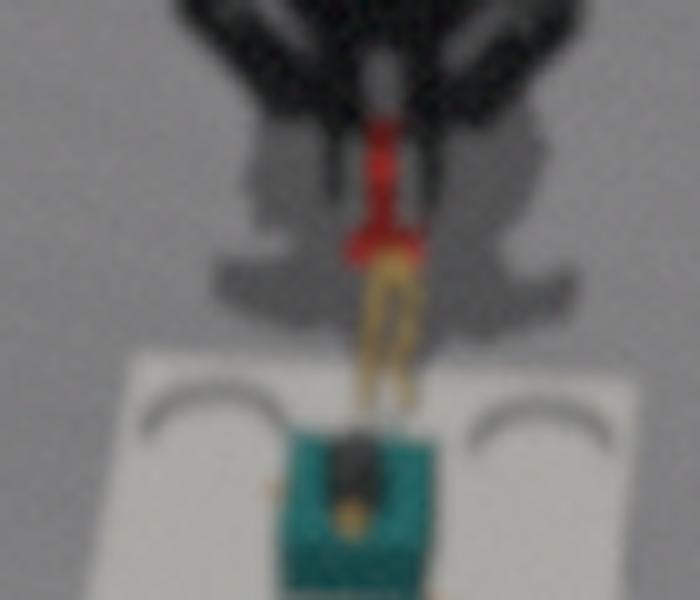

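```bash
python3 -m jog '{"claw":[-1,-1],"xyz":[[0,0,0],[0,0,0]],"turn":[[0,0,0],[0,0,0]]}'
cat >> h.py <<'E'
def proj(tag,P):
    p,d,K,E=load(tag); q=np.linalg.inv(E)@np.r_[P,1]; return np.array([K[0,2]+K[0,0]*q[0]/-q[2],K[1,2]-K[1,1]*q[1]/-q[2]])
E
python3 - <<'E'
from h import *
d=np.array([np.cos(np.radians(23.1)),np.sin(np.radians(23.1)),0]);n=np.array([-d[1],d[0],0])
s=robot.state(); p=s['position']; P=np.array([.5525,.011,0]); print('tcp lat',(p-P)@n*1e3,'along',(p-P)@d*1e3,p,s['eef_rot'])
for tag,(u0,v0),sc in(('s6',(250,160),10),('sc6',(240,150),10)):
    f=lambda X:(proj(tag,X)-[u0,v0])*sc+sc/2-.5
    print(tag,'top',f([.5525,.011,.084]),'hole',f([.5525,.011,.073]),'tip exp',f(p+d*.082+[0,0,.073-.0818]),'base exp',f(p+d*.016+[0,0,.073-.0818]))
E
```

```text
time_s: 21.82
position: [0.4551, -0.0311, 0.0821]
eef_rot: [-180.0, 0.0, -156.9]
force: [-0.2, 1.5, -0.7]
opening: 0.108
tcp lat -0.5581766324051057 along -106.09463618894567 [ 0.45513087 -0.03113829  0.08206666] [-1.79976043e+02  2.46315683e-02 -1.56913198e+02]
s6 top [332.31855873 340.96922201] hole [330.87774482 370.15947582] tip exp [416.62959892 348.18871377] base exp [648.76050927 295.02251333]
sc6 top [349.32112462 445.69819287] hole [350.37346141 470.83235285] tip exp [356.57880627 413.98322468] base exp [377.6338694  267.13530057]
```

```bash
python3 -m jog '{"claw":[-1,-1,-1,-1,-1,-1],"xyz":[[-4,0.3,0.2],[-5,0,0],[-5,0,0],[-5,0,0],[-4,0,0],[0,0,0]],"turn":[[0,0,0],[0,0,0],[0,0,0],[0,0,0],[0,0,0],[0,0,0]]}'
python3 - <<'E'
from h import *
st();grab('side','s7'); grab('scene','sc7')
d=np.array([np.cos(np.radians(23.1)),np.sin(np.radians(23.1)),0]);n=np.array([-d[1],d[0],0])
s=robot.state(); p=s['position']; P=np.array([.5525,.011,0]); print('tcp lat',(p-P)@n*1e3,'along',(p-P)@d*1e3)
crop('s7',250,160,330,220,10,'c12')
E
```

```text
time_s: 22.58
position: [0.4763, -0.0215, 0.0815]
eef_rot: [180.0, 0.0, -156.9]
force: [0.0, 0.7, 0.2]
opening: 0.105
{'time_s': 22.575, 'position': [0.476, -0.022, 0.082], 'eef_rot': [179.997, 0.008, -156.886], 'force': [0.007, 0.695, 0.195], 'opening': 0.105, 'q': [20.496, 26.322, -26.176, 120.534, 18.939, 37.041, 94.517]}
tcp lat -0.07144805864290855 along -83.33201441568713
```

View pics/c12.png

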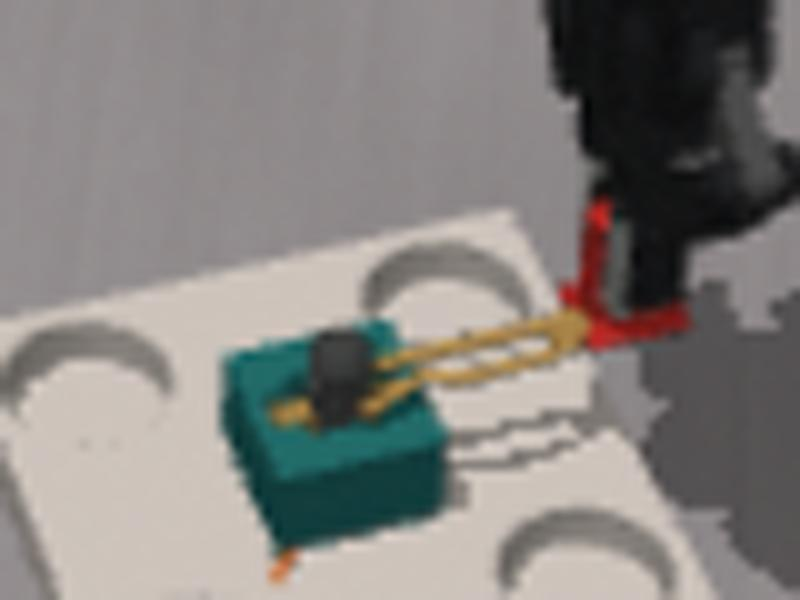

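```bash
python3 -m jog '{"claw":[-1,-1,-1,-1],"xyz":[[-4,0,0],[-5,0,0],[-5,0,0],[0,0,0]],"turn":[[0,0,0],[0,0,0],[0,0,0],[0,0,0]]}'
python3 -m jog '{"claw":[-1,-1,-1,-1,-1],"xyz":[[-4,0,0],[-5,0,0],[-5,0,0],[-4,0,0],[0,0,0]],"turn":[[0,0,0],[0,0,0],[0,0,0],[0,0,0],[0,0,0]]}'
python3 - <<'E'
from h import *
st()
d=np.array([np.cos(np.radians(23.1)),np.sin(np.radians(23.1)),0]);n=np.array([-d[1],d[0],0])
s=robot.state(); p=s['position']; P=np.array([.5525,.011,0]); print('tcp lat',(p-P)@n*1e3,'along',(p-P)@d*1e3)
grab('side','s8');crop('s8',250,160,330,220,10,'c12')
E
```

```text
time_s: 23.18
position: [0.4893, -0.0158, 0.0816]
eef_rot: [180.0, 0.0, -156.9]
force: [-0.7, 0.6, -0.9]
opening: 0.107
time_s: 23.8
position: [0.5063, -0.0091, 0.0818]
eef_rot: [-180.0, 0.1, -156.9]
force: [-0.8, 0.5, -1.1]
opening: 0.106
{'time_s': 23.8, 'position': [0.506, -0.009, 0.082], 'eef_rot': [-179.979, 0.062, -156.902], 'force': [-0.834, 0.499, -1.066], 'opening': 0.106, 'q': [18.351, 28.484, -25.78, 116.684, 19.322, 38.821, 93.181]}
tcp lat -0.32161929218693147 along -50.4082214855472
```

View pics/c12.png

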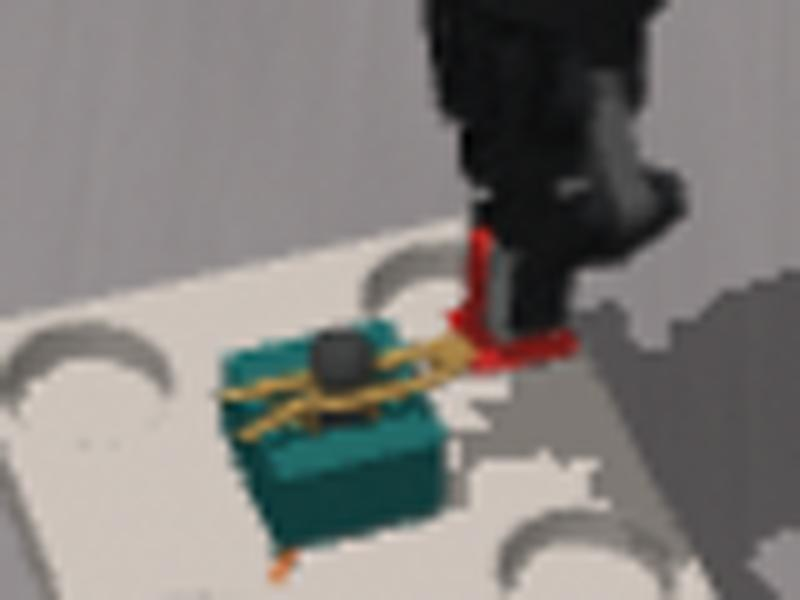

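```bash
python3 -m jog '{"claw":[-1,-1,-1],"xyz":[[-1.5,0,0],[-1.5,0,0],[0,0,0]],"turn":[[0,0,0],[0,0,0],[0,0,0]]}'
python3 - <<'E'
from h import *
st()
d=np.array([np.cos(np.radians(23.1)),np.sin(np.radians(23.1)),0]);n=np.array([-d[1],d[0],0])
s=robot.state(); p=s['position']; P=np.array([.5525,.011,0]); print('tcp lat',(p-P)@n*1e3,'along',(p-P)@d*1e3)
grab('side','s9');crop('s9',250,160,330,220,10,'c12')
E
```

```text
time_s: 24.22
position: [0.5083, -0.008, 0.0816]
eef_rot: [-180.0, 0.0, -156.9]
force: [0.0, 0.5, -0.7]
opening: 0.105
{'time_s': 24.225, 'position': [0.508, -0.008, 0.082], 'eef_rot': [-179.996, 0.01, -156.901], 'force': [0.027, 0.53, -0.721], 'opening': 0.105, 'q': [18.173, 28.675, -25.753, 116.375, 19.346, 39.007, 93.074]}
tcp lat -0.11390060124460932 along -48.075212680935984
```

View pics/c12.png

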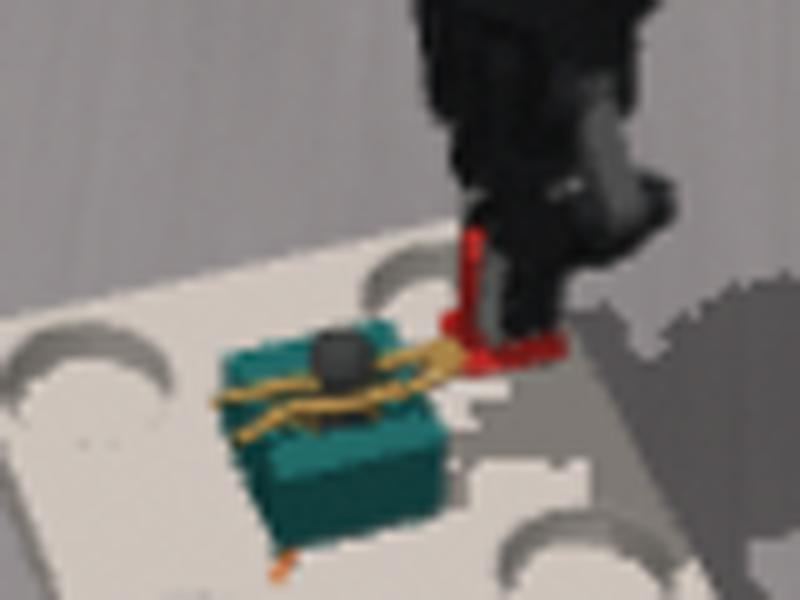

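```bash
python3 -m jog '{"claw":[-1,-1],"xyz":[[-1,0,0],[0,0,0]],"turn":[[0,0,0],[0,0,0]]}'
```

```text
time_s: 24.52
position: [0.5092, -0.0076, 0.0816]
eef_rot: [-180.0, 0.0, -156.9]
force: [-0.4, -0.2, -0.2]
opening: 0.106
```

```bash
python3 -m jog '{"claw":[-0.4,0,0,0,0,0,0],"xyz":[[0,0,0],[0,0,0],[0,0,0],[0,0,-25],[0,0,-45],[0,0,-45],[0,0,0]],"turn":[[0,0,0],[0,0,0],[0,0,0],[0,0,0],[0,0,0],[0,0,0],[0,0,0]]}'
python3 - <<'E'
from h import *
st()
grab('side','s10');crop('s10',250,160,330,220,10,'c12'); grab('wrist','w10');crop('w10',180,120,380,330,4,'c13')
E
```

```text
time_s: 25.4
position: [0.5115, -0.0075, 0.2]
eef_rot: [-179.8, 0.4, -156.9]
force: [-0.6, 0.2, -0.4]
opening: 0.502
{'time_s': 25.4, 'position': [0.511, -0.007, 0.2], 'eef_rot': [-179.79, 0.366, -156.913], 'force': [-0.587, 0.16, -0.354], 'opening': 0.502, 'q': [22.813, 18.689, -30.571, 111.493, 11.982, 52.465, 99.37]}
```

View pics/s10.png

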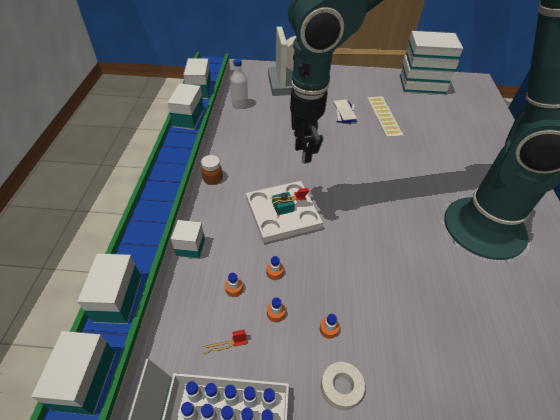

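View pics/c12.png

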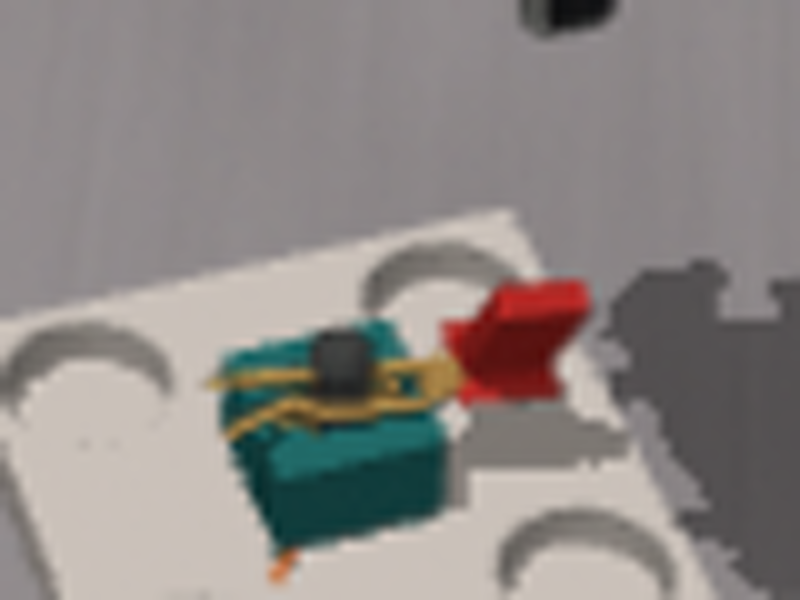

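View pics/w10.png

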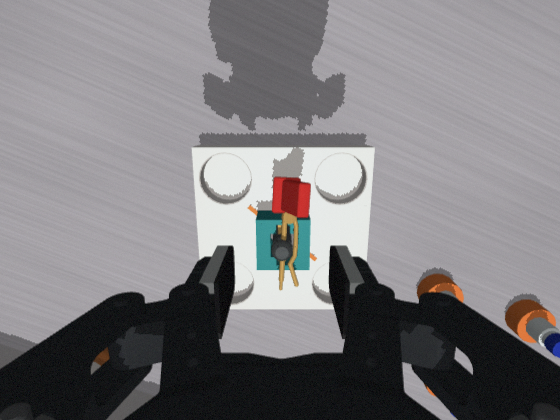

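```bash
python3 - <<'E'
from h import *
th=np.radians(23.1);d=np.array([np.cos(th),np.sin(th),0]);n=np.array([-d[1],d[0],0]);O=np.array([.5525,.011,0])
for tag in('s10','w10'):
    p,P=cloud(tag); p=p.astype(int)
    m=(p[...,0]>90)&(p[...,1]<70)&(p[...,2]<70)&(np.linalg.norm(P[...,:2]-[.508,-.008],axis=-1)<.05)&(P[...,2]>.05)
    Q=P[m]-O; L=np.c_[Q@d,Q@n,Q[:,2]]*1000
    print(tag,len(L)); 
    for z in range(60,125,8):
        k=(L[:,2]>=z)&(L[:,2]<z+8)
        if k.sum()>3: print(z,k.sum(),'x',np.percentile(L[k,0],[5,50,95]).round(1),'y',np.percentile(L[k,1],[5,50,95]).round(1))
E
```

```text
s10 93
60 26 x [-57.4 -47.  -36.3] y [ 8.2 11.9 16.6]
68 13 x [-53.  -36.4 -34.1] y [-4.6  9.5 13.4]
76 7 x [-52.2 -37.  -34.9] y [ 6.1 12.5 15.1]
84 7 x [-56.9 -37.5 -37.1] y [ 7.7 13.2 17.6]
92 22 x [-61.  -50.6 -38.4] y [13.4 17.9 21.8]
100 18 x [-57.7 -47.2 -39.2] y [13.9 17.  21.5]
w10 1301
60 33 x [-60.  -59.1 -57.7] y [ 0.7  8.  13.4]
68 408 x [-59.6 -47.5 -33.7] y [-7.6 -3.5  1.3]
76 125 x [-60.5 -48.9 -37. ] y [0.6 2.9 5.8]
84 139 x [-61.2 -49.7 -38.2] y [3.7 5.9 8. ]
92 168 x [-62.5 -53.3 -39.3] y [ 6.6  8.7 18.5]
100 418 x [-60.9 -49.7 -39.2] y [10.  14.3 18.7]
```

View pics/c13.png

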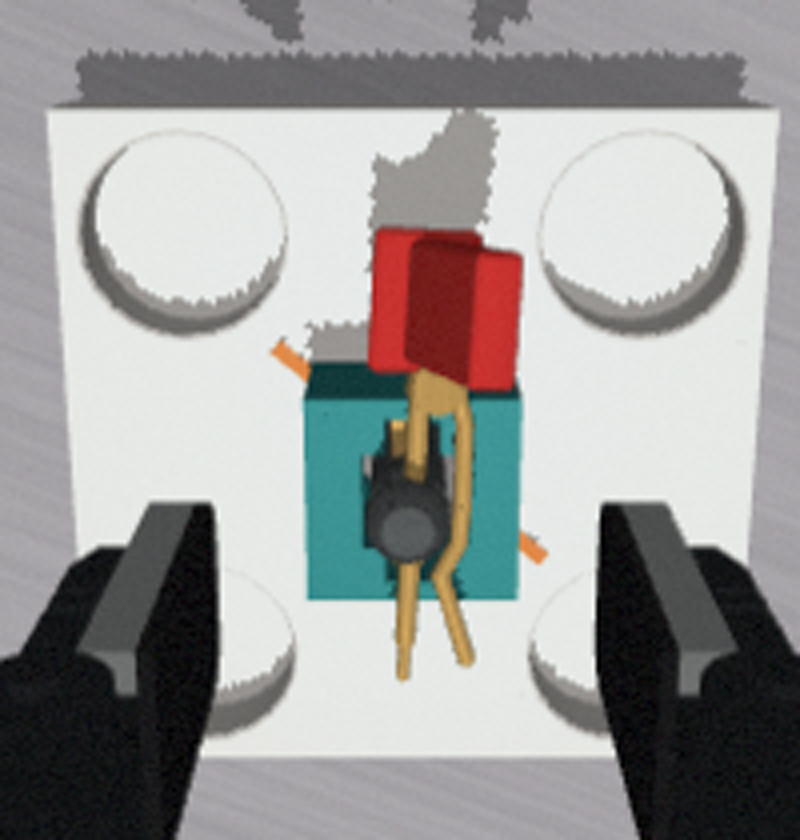

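```bash
python3 -m jog '{"claw":[0,0,0,0,0,0,0,0,0,0,0,0,0,0,0,0,0,0],"xyz":[[0,0,-10],[0,0,-15],[0,0,-15],[0,0,0],[0,0,0],[0,0,0],[0,0,0],[0,0,0],[0,0,0],[0,0,0],[20,10,0],[38,20,0],[40,21,0],[40,21,0],[38,20,0],[30,16,0],[7,4,0],[0,0,0]],"turn":[[0,0,6],[0,0,10],[0,0,10],[0,0,10],[0,0,10],[0,0,10],[0,0,10],[0,0,10],[0,0,8],[0,0,6],[0,0,0],[0,0,0],[0,0,0],[0,0,0],[0,0,0],[0,0,0],[0,0,0],[0,0,0]]}'
python3 - <<'E'
from h import *
st(); grab('wrist','wv1'); grab('side','s11')
E
```

```text
time_s: 27.75
position: [0.5281, 0.2317, 0.2352]
eef_rot: [-179.8, 0.0, 113.1]
force: [-0.2, -1.3, 0.5]
opening: 0.5
{'time_s': 27.75, 'position': [0.528, 0.232, 0.235], 'eef_rot': [-179.85, 0.025, 113.117], 'force': [-0.178, -1.303, 0.473], 'opening': 0.5, 'q': [-9.552, 21.568, -22.062, 100.91, 9.234, 59.452, -11.833]}
```

View pics/wv1.png

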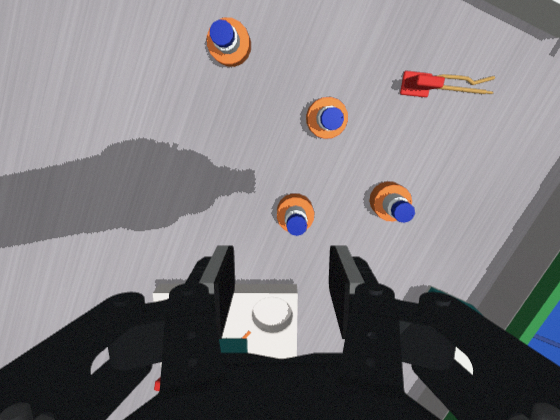

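```bash
python3 - <<'E'
from h import *
im=cv2.imread('pics/wv1.png')
p,P=cloud('wv1')
for n,(u,v) in dict(v0=(297,226),v1=(403,212),v2=(332,118),v3=(223,34)).items():
    r=np.s_[max(v-20,0):v+20,u-20:u+20]; q=P[r]; b=(p[r][...,2].astype(int)>p[r][...,0]+60)&(np.abs(q[...,2]-.058)<.004)
    qq=q[b]; print(n,'depth top',qq.mean(0).round(4),len(qq),'px',ray('wv1',u,v,.058).round(4))
    r=np.s_[max(v-35,0):v+35,u-35:u+35]; q=P[r]; pr=p[r].astype(int); b=(pr[...,0]>180)&(pr[...,2]<90)&(pr[...,1]>70)&(np.abs(q[...,2]-.022)<.003); qq=q[b]
    if len(qq)>20:
        c,rad=cv2.minEnclosingCircle((qq[:,:2]*1000).astype(np.float32)); print('  puck',np.round(c,1),rad)
E
```

```text
v0 depth top [0.5582 0.1997 0.0584] 324 px [0.5595 0.1987 0.058 ]
  puck [558.9 199.2] 20.461214065551758
v1 depth top [0.6496 0.2536 0.0586] 348 px [0.6496 0.253  0.058 ]
  puck [650.1 253.4] 20.31937026977539
v2 depth top [0.5467 0.3064 0.0586] 395 px [0.5468 0.3067 0.058 ]
  puck [547.  306.5] 20.302570343017578
v3 depth top [0.4287 0.3337 0.0583] 487 px [0.4304 0.3332 0.058 ]
  puck [428.4 333.8] 20.55549430847168
```

```bash
python3 - <<'E'
from h import *
crop('wn7',170,80,390,280,3.6,'c14')
to(.5585,.1995,.1,113.1)
E
```

```text
to: xyz [-40.   15.7 135.8] turn [-0.1   0.06 -0.11] | final-axes xyz [-40.2  15.4 135.8]
```

View pics/c14.png

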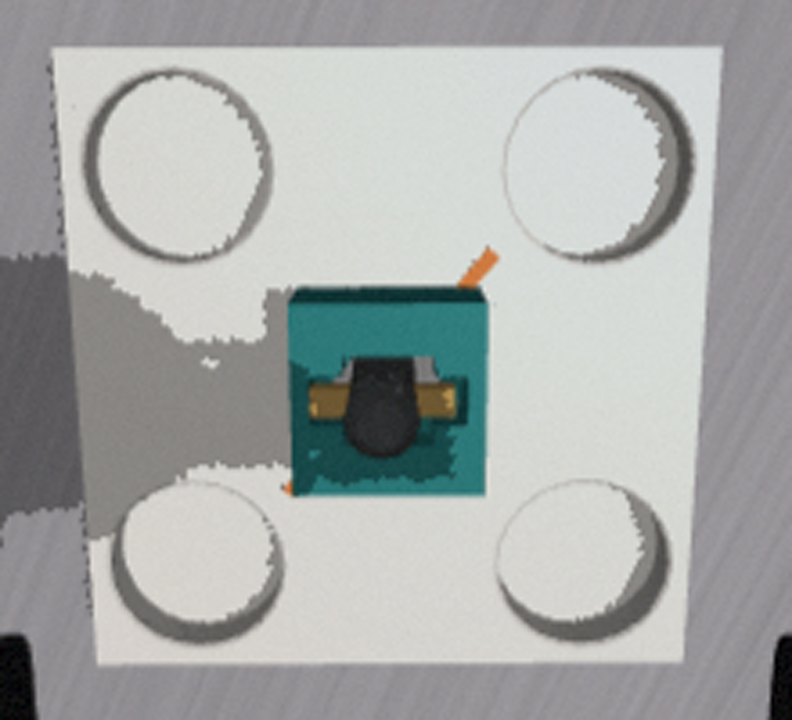

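```bash
python3 - <<'E'
from h import *
c=lambda u,v:(170+u/3.6-.36,80+v/3.6-.36)
cs=[ray('wn7',*c(*q),.034) for q in((53,47),(722,46),(684,663),(97,664))]
print(np.mean(cs,0),[np.linalg.norm(cs[i]-cs[i-1]).round(4) for i in range(4)],[np.degrees(np.arctan2(*(cs[i]-cs[i-1])[1::-1])).round(2) for i in range(4)])
cs=[ray('wn7',*c(*q),.034) for q in((178,165),(598,166),(583,562),(198,562))]
print(np.mean(cs,0)); print(np.round(cs,4))
E
python3 -m jog '{"claw":[0.1,0.1,0.1,0.1,0.1,0.1],"xyz":[[-20,8,30],[-20,8,40],[0,0,40],[0,0,25],[0,0,0],[0,0,0]],"turn":[[0,0,0],[0,0,0],[0,0,0],[0,0,0],[0,0,0],[0,0,0]]}'
python3 - <<'E'
from h import *
to(.5585,.1995,.024,113.1); grab('wrist','wv2')
E
```

```text
[0.55291472 0.01132485 0.034     ] [np.float64(0.1642), np.float64(0.1639), np.float64(0.1649), np.float64(0.1647)] [np.float64(112.96), np.float64(23.1), np.float64(-66.76), np.float64(-157.16)]
[0.55250261 0.01216778 0.034     ]
[[ 0.4831  0.0404  0.034 ]
 [ 0.5803  0.0813  0.034 ]
 [ 0.622  -0.0161  0.034 ]
 [ 0.5247 -0.0569  0.034 ]]
time_s: 28.6
position: [0.5598, 0.2012, 0.1027]
eef_rot: [179.9, 0.0, 113.0]
force: [-0.4, 0.5, 0.1]
opening: 0.554
to: xyz [-1.  -2.  78.7] turn [ 0.09  0.02 -0.07] | final-axes xyz [-1.  -1.9 78.7]
```

View pics/wv2.png

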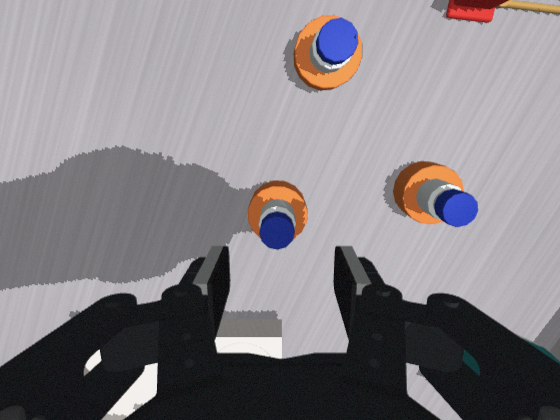

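```bash
python3 -m jog '{"claw":[0.1,0.1,0.1,0.1,0.1,-1,-1,-1,-1],"xyz":[[-1,-2,25],[0,0,30],[0,0,18],[0,0,5],[0,0,0],[0,0,0],[0,0,0],[0,0,0],[0,0,0]],"turn":[[0,0,0],[0,0,0],[0,0,0],[0,0,0],[0,0,0],[0,0,0],[0,0,0],[0,0,0],[0,0,0]]}'
python3 - <<'E'
from h import *
st(); to(.5585,.1995,.024,113.1)
E
```

```text
time_s: 29.78
position: [0.5584, 0.2004, 0.0248]
eef_rot: [179.9, 0.0, 113.1]
force: [-1.6, -0.2, 6.4]
opening: 0.256
{'time_s': 29.775, 'position': [0.558, 0.2, 0.025], 'eef_rot': [179.89, 0.015, 113.093], 'force': [-1.609, -0.209, 6.43], 'opening': 0.256, 'q': [-10.575, 38.625, -16.331, 106.033, 16.757, 37.57, -13.779]}
to: xyz [-0.8 -0.2  0.8] turn [ 0.11  0.02 -0.01] | final-axes xyz [-0.8 -0.2  0.8]
```

```bash
python3 -m jog '{"claw":[-1,-1,-1,-1,-1,-1,-1,-1,-1,-1,-1,-1,-1,-1],"xyz":[[0,0,-20],[0,0,-40],[0,0,-45],[0,0,-35],[0,0,0],[-18,-10,0],[-34,-20,0],[-36,-22,0],[-36,-22,0],[-36,-22,0],[-34,-20,0],[-20,-11,0],[-10,-5,0],[0,0,0]],"turn":[[0,0,0],[0,0,0],[0,0,0],[0,0,0],[0,0,0],[0,0,0],[0,0,0],[0,0,0],[0,0,0],[0,0,0],[0,0,0],[0,0,0],[0,0,0],[0,0,0]]}'
python3 - <<'E'
from h import *
st(); to(.5243,-.0573,.05,113.1); grab('wrist','wv3')
E
```

```text
time_s: 31.52
position: [0.5232, -0.0587, 0.1629]
eef_rot: [-179.9, -0.0, 113.0]
force: [0.1, 0.5, -0.7]
opening: 0.252
{'time_s': 31.525, 'position': [0.523, -0.059, 0.163], 'eef_rot': [-179.917, -0.038, 112.997], 'force': [0.137, 0.542, -0.692], 'opening': 0.252, 'q': [17.278, 21.34, -17.582, 111.603, 8.455, 48.373, 18.182]}
to: xyz [  0.8   1.7 112.9] turn [-0.08 -0.04 -0.1 ] | final-axes xyz [  0.9   1.6 112.9]
```

View pics/wv3.png

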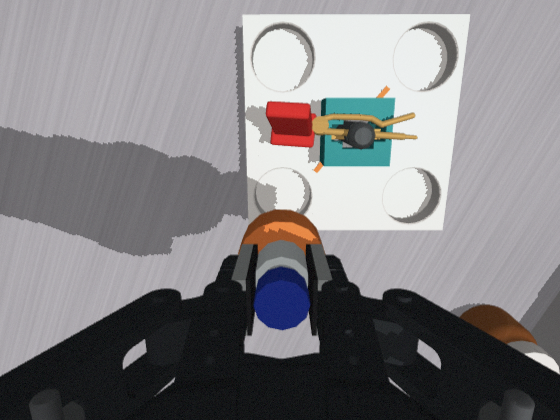

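```bash
python3 -m jog '{"claw":[-1,-1,-1,-1,-1],"xyz":[[0.8,1.6,20],[0,0,30],[0,0,30],[0,0,10],[0,0,0]],"turn":[[0,0,0],[0,0,0],[0,0,0],[0,0,0],[0,0,0]]}'
python3 - <<'E'
from h import *
print('pocket rim',ray('wv3',283,192,.034), 'post',ray('wv3',363,133,.084))
st(); to(.5243,-.0573,.043,113.1)
E
```

```text
time_s: 32.2
position: [0.525, -0.0555, 0.0733]
eef_rot: [-180.0, -0.0, 113.2]
force: [0.4, -0.1, -0.9]
opening: 0.253
pocket rim [ 0.52361267 -0.05482037  0.034     ] post [0.55093594 0.01146019 0.084     ]
{'time_s': 32.2, 'position': [0.525, -0.056, 0.073], 'eef_rot': [-179.959, -0.047, 113.176], 'force': [0.395, -0.146, -0.944], 'opening': 0.253, 'q': [14.913, 29.276, -15.459, 114.402, 12.207, 37.904, 14.832]}
to: xyz [-1.4 -1.4 30.3] turn [-0.04 -0.05  0.08] | final-axes xyz [-1.4 -1.4 30.3]
```

```bash
python3 -m jog '{"claw":[-1,-1,-1,-1],"xyz":[[-1,-1,8],[0,0,8],[0,0,2],[0,0,0]],"turn":[[0,0,0],[0,0,0],[0,0,0],[0,0,0]]}'
python3 - <<'E'
from h import *
st(); to(.5243,-.0573,.043,113.1)
E
```

```text
time_s: 32.7
position: [0.5246, -0.0578, 0.0555]
eef_rot: [-180.0, -0.0, 113.1]
force: [1.2, -0.3, -1.6]
opening: 0.253
{'time_s': 32.7, 'position': [0.525, -0.058, 0.056], 'eef_rot': [-179.994, -0.003, 113.09], 'force': [1.247, -0.252, -1.58], 'opening': 0.253, 'q': [14.594, 30.935, -14.804, 114.83, 12.981, 35.788, 14.319]}
to: xyz [ 0.6 -0.1 12.5] turn [-0.01 -0.   -0.01] | final-axes xyz [ 0.6 -0.1 12.5]
```

```bash
python3 -m jog '{"claw":[-1,-1,-1,-1,-1],"xyz":[[0.5,0,4],[0,0,4],[0,0,3],[0,0,1],[0,0,0]],"turn":[[0,0,0],[0,0,0],[0,0,0],[0,0,0],[0,0,0]]}'
python3 - <<'E'
from h import *
st()
E
```

```text
time_s: 33.33
position: [0.5244, -0.0573, 0.0435]
eef_rot: [-180.0, -0.0, 113.1]
force: [0.4, -0.3, -0.5]
opening: 0.251
{'time_s': 33.325, 'position': [0.524, -0.057, 0.044], 'eef_rot': [-179.997, -0.0, 113.098], 'force': [0.378, -0.328, -0.499], 'opening': 0.251, 'q': [14.172, 32.088, -14.362, 115.064, 13.487, 34.407, 13.837]}
```

Inside the pocket (no contact on the way). Nudge to floor, release, rise.

```bash
python3 -m jog '{"claw":[-1,-1,-1,0,0,0,0,0,0,0],"xyz":[[0,0,0.7],[0,0,0.5],[0,0,0],[0,0,0],[0,0,0],[0,0,-30],[0,0,-45],[0,0,-45],[0,0,-20],[0,0,0]],"turn":[[0,0,0],[0,0,0],[0,0,0],[0,0,0],[0,0,0],[0,0,0],[0,0,0],[0,0,0],[0,0,0],[0,0,0]]}'
python3 - <<'E'
from h import *
st(); grab('wrist','wv4'); grab('side','s12'); to(.650,.2535,.18,113.1)
p,P=cloud('wv4'); b=(p[...,2].astype(int)>p[...,0]+60)&(P[...,2]>.065); print(np.median(P[b],0),b.sum())
E
```

```text
time_s: 34.58
position: [0.5255, -0.0574, 0.1838]
eef_rot: [179.8, 0.1, 113.1]
force: [-0.4, 0.3, -0.5]
opening: 0.496
{'time_s': 34.575, 'position': [0.525, -0.057, 0.184], 'eef_rot': [179.823, 0.115, 113.084], 'force': [-0.38, 0.27, -0.514], 'opening': 0.496, 'q': [17.765, 19.804, -18.272, 110.551, 7.943, 50.632, 18.558]}
to: xyz [236.5 238.    1.3] turn [-0.06 -0.03 -0.01] | final-axes xyz [236.4 238.    1.5]
[ 0.52844242 -0.00084287  0.07283193] 2326
```

View pics/wv4.png

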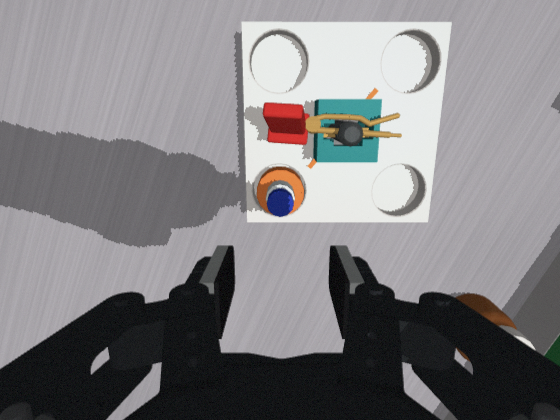

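View pics/s12.png

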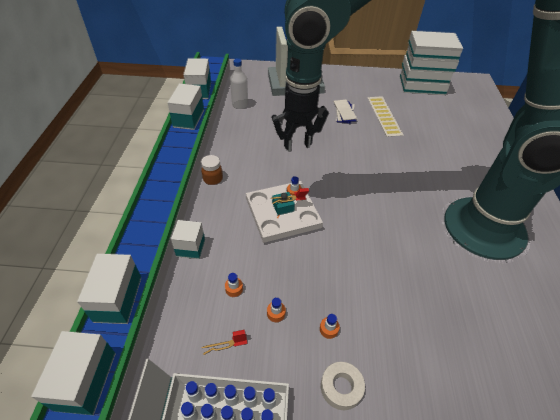

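```bash
python3 -m jog '{"claw":[0.1,0.1,0.1,0.1,0.1,0.1,0.1,0.1,0.1,0.1,0.1,0.1],"xyz":[[16,16,0],[28,28,0],[32,32,0],[32,32,0],[32,32,0],[32,32,0],[32,32,0],[22,23,0],[10,11,20],[0,0,40],[0,0,20],[0,0,0]],"turn":[[0,0,0],[0,0,0],[0,0,0],[0,0,0],[0,0,0],[0,0,0],[0,0,0],[0,0,0],[0,0,0],[0,0,0],[0,0,0],[0,0,0]]}'
python3 - <<'E'
from h import *
to(.650,.2535,.024,113.1); grab('wrist','wv5')
p,P=cloud('wv5')
b=(p[...,2].astype(int)>p[...,0]+60)&(np.abs(P[...,2]-.058)<.004); q=P[b]
for c in((.650,.2535),(.5468,.3065)):
    k=np.linalg.norm(q[:,:2]-c,axis=1)<.02; print(q[k].mean(0),k.sum())
E
```

```text
time_s: 36.17
position: [0.6493, 0.2514, 0.0993]
eef_rot: [-179.7, 0.0, 113.0]
force: [0.2, 0.1, 0.3]
opening: 0.549
to: xyz [ 1.7  1.9 75.3] turn [-0.31  0.02 -0.06] | final-axes xyz [ 1.7  1.5 75.3]
[0.64991274 0.25398678 0.05841878] 976
[0.54758809 0.30670433 0.05824585] 1437
```

View pics/wv5.png

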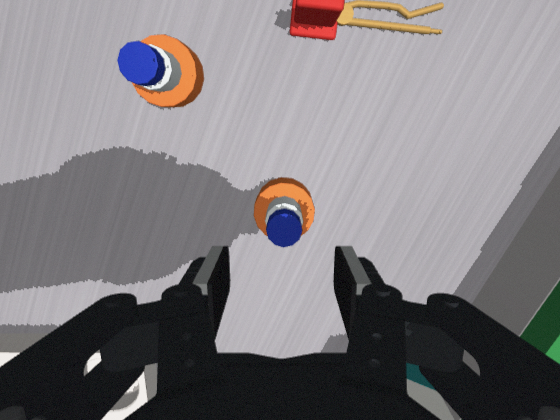

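```bash
python3 -m jog '{"claw":[0.1,0.1,0.1,0.1,0.1,-1,-1,-1,-1],"xyz":[[1,1,25],[0,0,28],[0,0,17],[0,0,5],[0,0,0],[0,0,0],[0,0,0],[0,0,0],[0,0,0]],"turn":[[0,0,0],[0,0,0],[0,0,0],[0,0,0],[0,0,0],[0,0,0],[0,0,0],[0,0,0],[0,0,0]]}'
python3 - <<'E'
from h import *
st(); to(.650,.2537,.024,113.1)
E
```

```text
time_s: 37.35
position: [0.652, 0.2548, 0.0289]
eef_rot: [179.9, 0.0, 113.1]
force: [-1.1, -0.6, 6.3]
opening: 0.249
{'time_s': 37.35, 'position': [0.652, 0.255, 0.029], 'eef_rot': [179.892, 0.01, 113.096], 'force': [-1.079, -0.573, 6.349], 'opening': 0.249, 'q': [-12.802, 46.128, -16.882, 89.646, 16.757, 46.621, -13.245]}
to: xyz [-0.2 -2.3  4.9] turn [ 0.11  0.01 -0.  ] | final-axes xyz [-0.2 -2.3  4.9]
```

```bash
python3 -m jog '{"claw":[0,0,0,-1,-1,-1,-1],"xyz":[[0,0,0],[0,0,4],[0,0,0],[0,0,0],[0,0,0],[0,0,0],[0,0,0]],"turn":[[0,0,0],[0,0,0],[0,0,0],[0,0,0],[0,0,0],[0,0,0],[0,0,0]]}'
python3 - <<'E'
from h import *
st(); to(.622,-.0165,.17,113.1)
E
```

```text
time_s: 38.22
position: [0.6514, 0.2545, 0.0234]
eef_rot: [180.0, 0.0, 113.1]
force: [-0.1, 0.7, 1.2]
opening: 0.251
{'time_s': 38.225, 'position': [0.651, 0.255, 0.023], 'eef_rot': [179.989, 0.0, 113.096], 'force': [-0.083, 0.734, 1.2], 'opening': 0.251, 'q': [-12.863, 46.525, -16.774, 89.727, 16.857, 46.239, -13.317]}
to: xyz [-237.8 -133.3 -146.6] turn [ 0.01  0.   -0.  ] | final-axes xyz [-237.8 -133.4 -146.6]
```

```bash
python3 -m jog '{"claw":[-1,-1,-1,-1,-1,-1,-1,-1,-1,-1,-1,-1,-1,-1],"xyz":[[0,0,-20],[0,0,-40],[0,0,-45],[0,0,-40],[0,0,0],[-18,-10,0],[-36,-20,0],[-37,-21,0],[-37,-21,0],[-37,-21,0],[-36,-20,0],[-24,-13,0],[-12,-7,0],[0,0,0]],"turn":[[0,0,0],[0,0,0],[0,0,0],[0,0,0],[0,0,0],[0,0,0],[0,0,0],[0,0,0],[0,0,0],[0,0,0],[0,0,0],[0,0,0],[0,0,0],[0,0,0]]}'
python3 - <<'E'
from h import *
st(); to(.622,-.0165,.07,113.1)
E
```

```text
time_s: 39.98
position: [0.6211, -0.0172, 0.1676]
eef_rot: [-179.9, -0.0, 113.0]
force: [0.1, -0.2, -0.8]
opening: 0.254
{'time_s': 39.975, 'position': [0.621, -0.017, 0.168], 'eef_rot': [-179.906, -0.019, 112.968], 'force': [0.058, -0.172, -0.769], 'opening': 0.254, 'q': [12.392, 29.635, -18.696, 98.119, 11.286, 54.19, 12.295]}
to: xyz [ 0.3  1.2 97.6] turn [-0.09 -0.02 -0.13] | final-axes xyz [ 0.3  1.1 97.6]
```

```bash
python3 -m jog '{"claw":[-1,-1,-1,-1,-1,-1],"xyz":[[0,0.3,20],[0,0,35],[0,0,30],[0,0,10],[0,0,0],[0,0,0]],"turn":[[0,0,0],[0,0,0],[0,0,0],[0,0,0],[0,0,0],[0,0,0]]}'
python3 - <<'E'
from h import *
st(); to(.622,-.0165,.042,113.1); grab('wrist','wv6')
E
```

```text
time_s: 40.72
position: [0.6231, -0.015, 0.0744]
eef_rot: [179.9, 0.0, 113.1]
force: [-0.3, -0.3, -1.5]
opening: 0.254
{'time_s': 40.725, 'position': [0.623, -0.015, 0.074], 'eef_rot': [179.891, 0.036, 113.132], 'force': [-0.298, -0.313, -1.533], 'opening': 0.254, 'q': [10.724, 36.503, -16.822, 100.931, 14.205, 44.528, 9.988]}
to: xyz [-0.9 -1.7 32.4] turn [0.11 0.04 0.03] | final-axes xyz [-0.9 -1.6 32.4]
```

View pics/wv6.png

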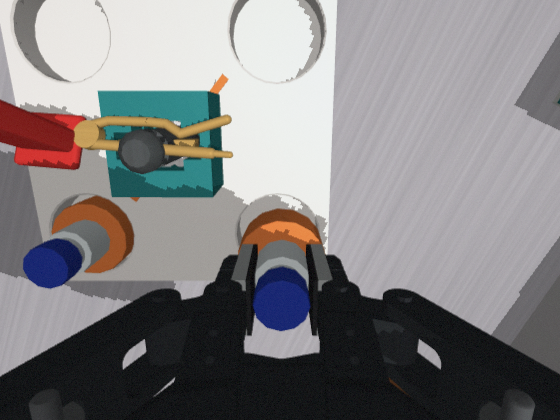

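Alignment looks good; lower with the small correction.

```bash
python3 -m jog '{"claw":[-1,-1,-1,-1,-1],"xyz":[[-0.6,-1,8],[0,0,8],[0,0,3],[0,0,0],[0,0,0]],"turn":[[0,0,0],[0,0,0],[0,0,0],[0,0,0],[0,0,0]]}'
python3 - <<'E'
from h import *
st(); to(.622,-.0165,.0415,113.1)
E
```

```text
time_s: 41.4
position: [0.6217, -0.0165, 0.0545]
eef_rot: [180.0, 0.0, 113.1]
force: [0.0, -0.1, -1.1]
opening: 0.255
{'time_s': 41.4, 'position': [0.622, -0.016, 0.054], 'eef_rot': [179.986, 0.004, 113.1], 'force': [0.032, -0.108, -1.134], 'opening': 0.255, 'q': [10.469, 38.04, -16.305, 101.428, 14.802, 42.614, 9.594]}
to: xyz [-0.2  0.3 13. ] turn [0.01 0.   0.  ] | final-axes xyz [-0.2  0.3 13. ]
```

```bash
python3 -m jog '{"claw":[-1,-1,-1,-1,-1,-1],"xyz":[[0,0.2,4],[0,0,4],[0,0,3],[0,0,1.5],[0,0,0.7],[0,0,0]],"turn":[[0,0,0],[0,0,0],[0,0,0],[0,0,0],[0,0,0],[0,0,0]]}'
python3 -m jog '{"claw":[0,0,0,0,0,0,0],"xyz":[[0,0,0],[0,0,0],[0,0,-30],[0,0,-45],[0,0,-45],[0,0,-20],[0,0,0]],"turn":[[0,0,0],[0,0,0],[0,0,0],[0,0,0],[0,0,0],[0,0,0],[0,0,0]]}'
python3 - <<'E'
from h import *
st(); grab('wrist','wv7'); grab('side','s13'); to(.547,.3065,.18,113.1)
E
```

```text
time_s: 42.15
position: [0.6216, -0.0165, 0.0413]
eef_rot: [-180.0, 0.0, 113.1]
force: [-0.1, -0.5, 1.1]
opening: 0.252
time_s: 43.02
position: [0.6225, -0.0165, 0.1823]
eef_rot: [179.9, 0.1, 113.1]
force: [0.5, -0.1, -0.2]
opening: 0.498
{'time_s': 43.025, 'position': [0.622, -0.017, 0.182], 'eef_rot': [179.864, 0.076, 113.087], 'force': [0.482, -0.08, -0.197], 'opening': 0.498, 'q': [12.633, 28.699, -19.079, 97.476, 11.013, 55.511, 12.579]}
to: xyz [ 3.262e+02  5.890e+01 -3.000e-01] turn [-0.13 -0.05 -0.01] | final-axes xyz [326.2  58.9  -0.4]
```

View pics/wv7.png

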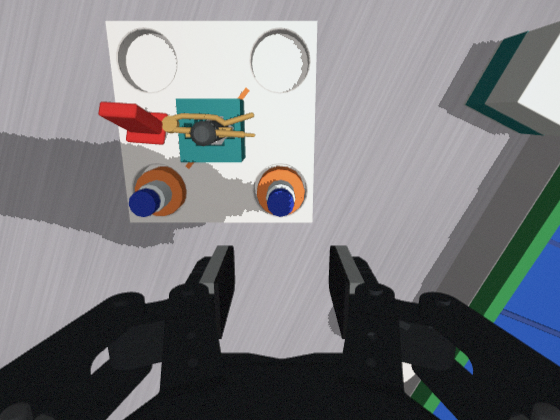

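View pics/s13.png

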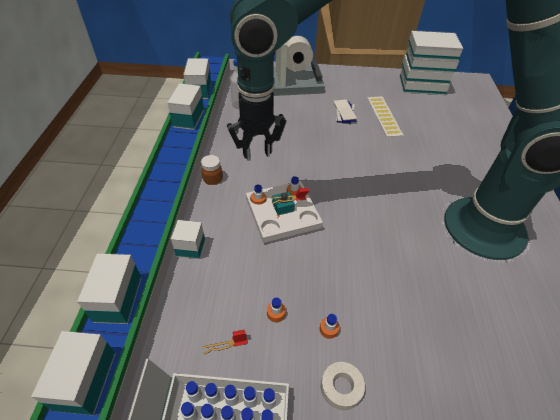

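```bash
python3 -m jog '{"claw":[0.1,0.1,0.1,0.1,0.1,0.1,0.1,0.1,0.1,0.1,0.1,0.1,0.1,0.1],"xyz":[[18,3,0],[36,7,0],[40,7,0],[40,7,0],[40,7,0],[40,7,0],[40,7,0],[36,7,0],[24,4,0],[12,3,15],[0,0,35],[0,0,32],[0,0,0],[0,0,0]],"turn":[[0,0,0],[0,0,0],[0,0,0],[0,0,0],[0,0,0],[0,0,0],[0,0,0],[0,0,0],[0,0,0],[0,0,0],[0,0,0],[0,0,0],[0,0,0],[0,0,0]]}'
python3 - <<'E'
from h import *
to(.547,.3065,.024,113.1); grab('wrist','wv8')
p,P=cloud('wv8')
b=(p[...,2].astype(int)>p[...,0]+60)&(np.abs(P[...,2]-.058)<.004); q=P[b]
for c in((.547,.3065),(.4285,.3337)):
    k=np.linalg.norm(q[:,:2]-c,axis=1)<.02; print(q[k].mean(0),k.sum())
E
```

```text
time_s: 44.88
position: [0.5483, 0.3067, 0.0994]
eef_rot: [180.0, -0.0, 113.1]
force: [-0.2, 0.8, -0.2]
opening: 0.549
to: xyz [ 0.3 -1.3 75.4] turn [ 0.01 -0.01 -0.02] | final-axes xyz [ 0.3 -1.3 75.4]
[0.54632876 0.30742239 0.05847376] 966
[0.42892746 0.33436248 0.05809789] 1376
```

View pics/wv8.png

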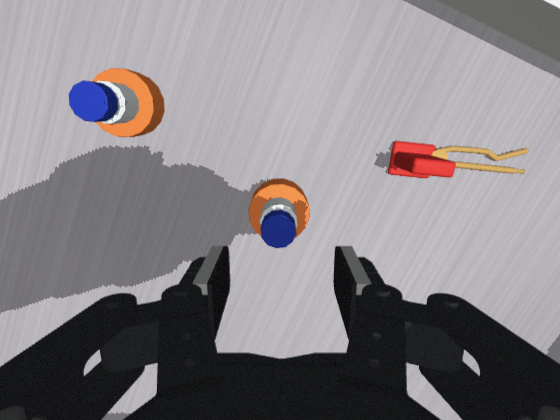

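```bash
python3 -m jog '{"claw":[0.1,0.1,0.1,0.1,0.1,0.1],"xyz":[[1,-1,25],[0,0,28],[0,0,17],[0,0,5],[0,0,0],[0,0,0]],"turn":[[0,0,0],[0,0,0],[0,0,0],[0,0,0],[0,0,0],[0,0,0]]}'
python3 - <<'E'
from h import *
st(); to(.5467,.307,.024,113.1)
E
python3 -m jog '{"claw":[-1,-1,-1,-1],"xyz":[[0,0,0],[0,0,0],[0,0,0],[0,0,0]],"turn":[[0,0,0],[0,0,0],[0,0,0],[0,0,0]]}'
python3 - <<'E'
from h import *
st(); to(.483,.0395,.17,113.1)
E
```

```text
time_s: 45.68
position: [0.5475, 0.3076, 0.0252]
eef_rot: [179.9, -0.0, 113.1]
force: [-0.2, -0.4, 0.8]
opening: 0.551
{'time_s': 45.675, 'position': [0.547, 0.308, 0.025], 'eef_rot': [179.897, -0.012, 113.095], 'force': [-0.239, -0.43, 0.756], 'opening': 0.551, 'q': [-18.778, 41.388, -18.602, 100.811, 18.851, 40.769, -24.331]}
to: xyz [-0.2 -0.9  1.2] turn [ 0.1  -0.01 -0.01] | final-axes xyz [-0.2 -0.9  1.2]
time_s: 46.18
position: [0.5473, 0.3073, 0.0251]
eef_rot: [179.9, 0.0, 113.1]
force: [-1.4, -1.0, 5.9]
opening: 0.255
{'time_s': 46.175, 'position': [0.547, 0.307, 0.025], 'eef_rot': [179.93, 0.005, 113.09], 'force': [-1.413, -0.952, 5.854], 'opening': 0.255, 'q': [-18.779, 41.39, -18.594, 100.823, 18.853, 40.79, -24.334]}
to: xyz [-221.2 -164.  -145. ] turn [ 0.07  0.   -0.01] | final-axes xyz [-221.1 -164.2 -144.9]
```

```bash
python3 -m jog '{"claw":[-1,-1,-1,-1,-1,-1,-1,-1,-1,-1,-1,-1,-1,-1],"xyz":[[0,0,-20],[0,0,-40],[0,0,-45],[0,0,-40],[0,0,0],[-16,-12,0],[-32,-24,0],[-35,-26,0],[-35,-26,0],[-35,-26,0],[-34,-25,0],[-22,-16,0],[-12,-9,0],[0,0,0]],"turn":[[0,0,0],[0,0,0],[0,0,0],[0,0,0],[0,0,0],[0,0,0],[0,0,0],[0,0,0],[0,0,0],[0,0,0],[0,0,0],[0,0,0],[0,0,0],[0,0,0]]}'
python3 - <<'E'
from h import *
st(); to(.483,.0395,.07,113.1); grab('wrist','wv9')
E
```

```text
time_s: 47.92
position: [0.4818, 0.0383, 0.1686]
eef_rot: [-179.9, -0.0, 113.0]
force: [-0.1, -0.2, -1.5]
opening: 0.253
{'time_s': 47.925, 'position': [0.482, 0.038, 0.169], 'eef_rot': [-179.914, -0.012, 112.977], 'force': [-0.148, -0.191, -1.484], 'opening': 0.253, 'q': [10.07, 17.435, -21.6, 116.756, 8.63, 47.379, 6.476]}
to: xyz [ 0.6  1.7 98.6] turn [-0.09 -0.01 -0.12] | final-axes xyz [ 0.6  1.6 98.6]
```

View pics/wv9.png

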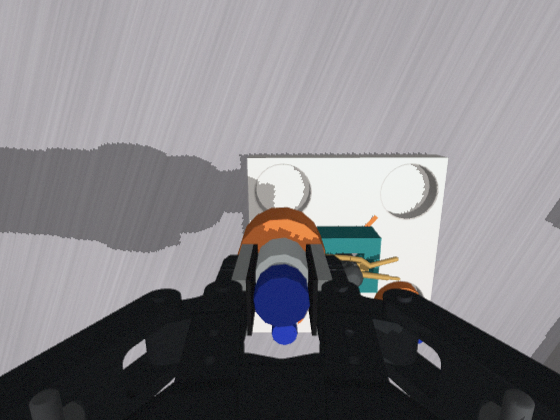

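```bash
python3 -m jog '{"claw":[-1,-1,-1,-1,-1,-1],"xyz":[[0.3,0.5,20],[0,0,35],[0,0,30],[0,0,10],[0,0,0],[0,0,0]],"turn":[[0,0,0],[0,0,0],[0,0,0],[0,0,0],[0,0,0],[0,0,0]]}'
python3 - <<'E'
from h import *
st(); to(.483,.0395,.043,113.1); grab('wrist','wv10'); grab('side','s14'); crop('s14',220,120,360,240,5,'c15')
E
```

```text
time_s: 48.72
position: [0.4839, 0.0405, 0.0752]
eef_rot: [179.9, 0.0, 113.1]
force: [0.3, 0.1, -0.9]
opening: 0.257
{'time_s': 48.725, 'position': [0.484, 0.04, 0.075], 'eef_rot': [179.89, 0.029, 113.129], 'force': [0.327, 0.144, -0.942], 'opening': 0.257, 'q': [6.874, 26.338, -18.692, 119.986, 14.141, 35.605, 1.576]}
to: xyz [-0.5 -1.3 32.2] turn [0.11 0.03 0.03] | final-axes xyz [-0.6 -1.2 32.2]
```

View pics/wv10.png

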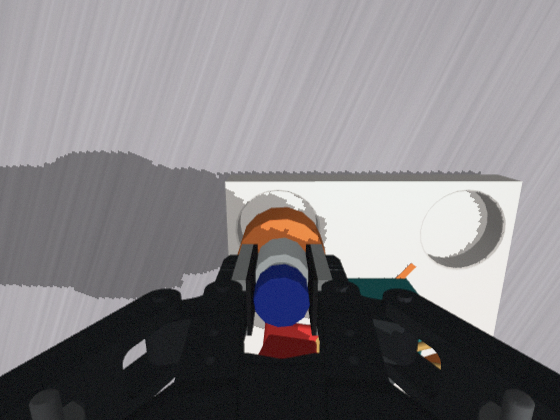

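View pics/c15.png

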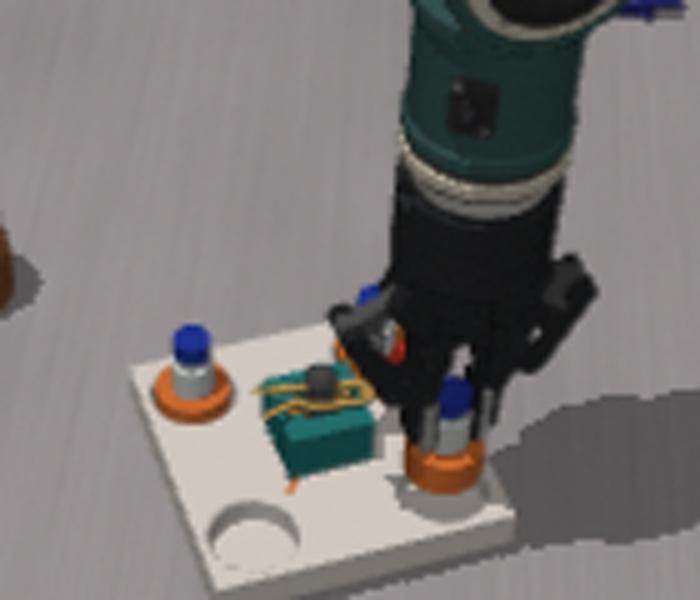

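```bash
python3 -m jog '{"claw":[-1,-1,-1,-1,-1],"xyz":[[-0.3,-0.8,8],[0,0,8],[0,0,3],[0,0,0],[0,0,0]],"turn":[[0,0,0],[0,0,0],[0,0,0],[0,0,0],[0,0,0]]}'
python3 - <<'E'
from h import *
st(); to(.483,.0395,.043,113.1)
E
```

```text
time_s: 49.45
position: [0.4825, 0.0394, 0.0552]
eef_rot: [180.0, 0.0, 113.1]
force: [1.2, 0.3, -2.0]
opening: 0.254
{'time_s': 49.45, 'position': [0.482, 0.039, 0.055], 'eef_rot': [179.995, 0.001, 113.097], 'force': [1.158, 0.307, -1.979], 'opening': 0.254, 'q': [6.136, 28.322, -17.739, 120.557, 15.304, 33.206, 0.61]}
to: xyz [-0.1  0.5 12.2] turn [ 0.01  0.   -0.  ] | final-axes xyz [-0.1  0.5 12.2]
```

```bash
python3 -m jog '{"claw":[-1,-1,-1,-1],"xyz":[[0,0.2,4],[0,0,4],[0,0,2],[0,0,0]],"turn":[[0,0,0],[0,0,0],[0,0,0],[0,0,0]]}'
python3 -m jog '{"claw":[-1,-1,-1,-1],"xyz":[[0,0,1],[0,0,1],[0,0,0.5],[0,0,0]],"turn":[[0,0,0],[0,0,0],[0,0,0],[0,0,0]]}'
```

```text
time_s: 49.95
position: [0.4824, 0.0394, 0.0449]
eef_rot: [-180.0, -0.0, 113.1]
force: [0.0, 0.6, -0.7]
opening: 0.249
time_s: 50.45
position: [0.4826, 0.0394, 0.0431]
eef_rot: [180.0, 0.0, 113.1]
force: [-1.9, 0.0, 3.9]
opening: 0.253
```

```bash
python3 -m jog '{"claw":[-0.1,-0.1,-0.1,-0.1,-0.1,0,0,0],"xyz":[[0,0,0],[0,0,0],[0,0,0],[0,0,-30],[0,0,-45],[0,0,-45],[0,0,-20],[0,0,0]],"turn":[[0,0,0],[0,0,0],[0,0,0],[0,0,0],[0,0,0],[0,0,0],[0,0,0],[0,0,0]]}'
python3 - <<'E'
from h import *
st(); grab('wrist','wv11'); grab('side','s15'); crop('s15',220,140,360,240,5,'c15'); to(.4285,.334,.18,113.1)
E
```

```text
time_s: 51.45
position: [0.4836, 0.0394, 0.1841]
eef_rot: [179.8, 0.1, 113.1]
force: [0.5, -0.3, -0.9]
opening: 0.504
{'time_s': 51.45, 'position': [0.484, 0.039, 0.184], 'eef_rot': [179.806, 0.094, 113.081], 'force': [0.531, -0.347, -0.907], 'opening': 0.504, 'q': [10.84, 16.233, -22.501, 115.93, 8.204, 49.096, 6.862]}
to: xyz [292.1  66.3   2. ] turn [-0.05 -0.01 -0.01] | final-axes xyz [292.1  66.4   2. ]
```

View pics/wv11.png

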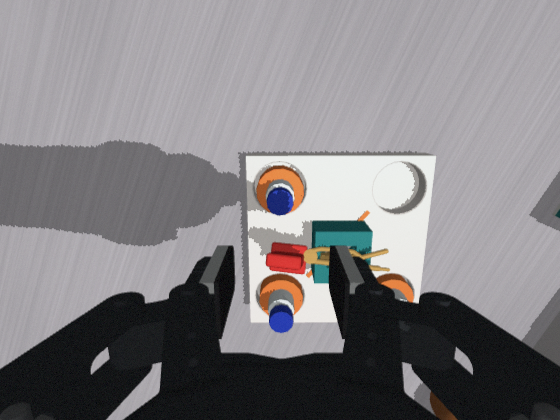

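View pics/c15.png

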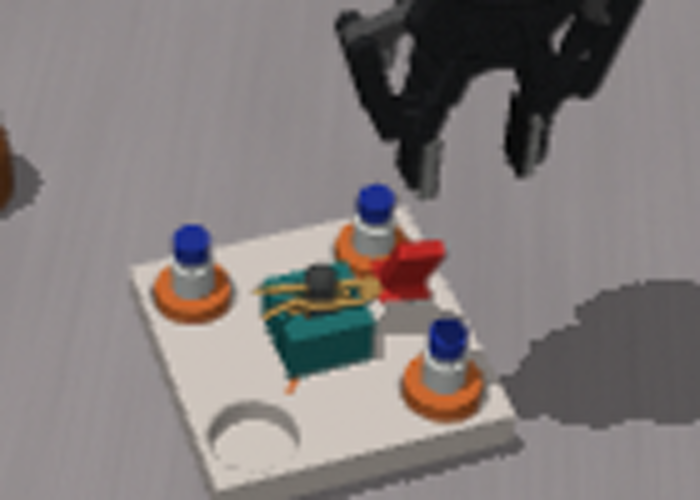

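View pics/s15.png

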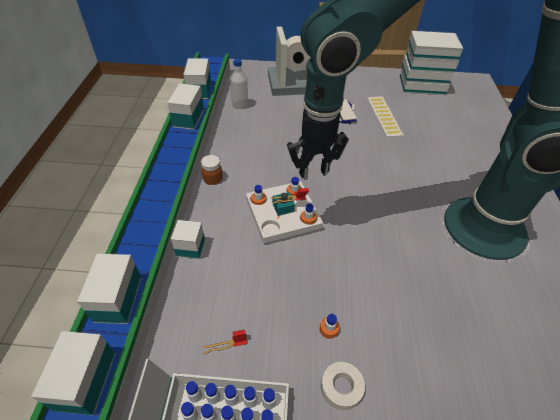

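```bash
python3 -m jog '{"claw":[0.1,0.1,0.1,0.1,0.1,0.1,0.1,0.1,0.1,0.1,0.1,0.1,0.1],"xyz":[[18,4,0],[34,8,0],[38,9,0],[38,9,0],[38,9,0],[38,9,0],[38,8,0],[32,7,0],[18,3,15],[0,0,35],[0,0,32],[0,0,0],[0,0,0]],"turn":[[0,0,0],[0,0,0],[0,0,0],[0,0,0],[0,0,0],[0,0,0],[0,0,0],[0,0,0],[0,0,0],[0,0,0],[0,0,0],[0,0,0],[0,0,0]]}'
python3 - <<'E'
from h import *
grab('wrist','wv12')
p,P=cloud('wv12')
b=(p[...,2].astype(int)>p[...,0]+60)&(np.abs(P[...,2]-.058)<.004); q=P[b]
for c in((.4285,.3337),):
    k=np.linalg.norm(q[:,:2]-c,axis=1)<.02; print(q[k].mean(0),k.sum())
to(.4285,.334,.024,113.1)
E
```

```text
time_s: 53.18
position: [0.4287, 0.3342, 0.1008]
eef_rot: [-180.0, -0.0, 113.1]
force: [0.3, 0.4, 0.4]
opening: 0.551
[0.4274117  0.3347345  0.05846821] 939
to: xyz [-0.2 -0.8 77.4] turn [ 0.06 -0.03  0.  ] | final-axes xyz [-0.2 -0.7 77.4]
```

View pics/wv12.png

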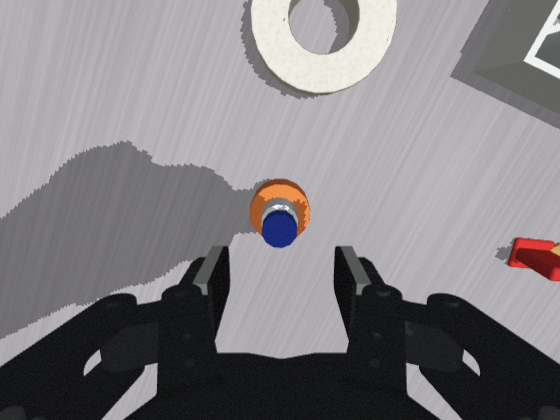

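```bash
python3 -m jog '{"claw":[0.1,0.1,0.1,0.1,0.1,0.1],"xyz":[[0,-0.7,25],[0,0,28],[0,0,18],[0,0,6],[0,0,0],[0,0,0]],"turn":[[0,0,0],[0,0,0],[0,0,0],[0,0,0],[0,0,0],[0,0,0]]}'
python3 - <<'E'
from h import *
to(.4283,.334,.024,113.1)
E
python3 -m jog '{"claw":[-1,-1,-1,-1],"xyz":[[0,0,0],[0,0,0],[0,0,0],[0,0,0]],"turn":[[0,0,0],[0,0,0],[0,0,0],[0,0,0]]}'
python3 - <<'E'
from h import *
to(.5805,.081,.17,113.1)
E
```

```text
time_s: 53.98
position: [0.4286, 0.3342, 0.0246]
eef_rot: [179.9, -0.0, 113.1]
force: [0.8, -0.0, -1.0]
opening: 0.547
to: xyz [-0.1 -0.3  0.6] turn [ 0.09 -0.02 -0.  ] | final-axes xyz [-0.1 -0.3  0.6]
time_s: 54.48
position: [0.4285, 0.3339, 0.0246]
eef_rot: [179.9, 0.0, 113.1]
force: [-1.1, 0.3, 6.6]
opening: 0.251
to: xyz [-292.3   40.8 -145.4] turn [ 0.07  0.   -0.  ] | final-axes xyz [-292.3   40.6 -145.4]
```

```bash
python3 -m jog '{"claw":[-1,-1,-1,-1,-1,-1,-1,-1,-1,-1,-1,-1,-1,-1,-1],"xyz":[[0,0,-20],[0,0,-40],[0,0,-45],[0,0,-40],[0,0,0],[-16,2,0],[-32,5,0],[-38,6,0],[-38,6,0],[-38,6,0],[-38,6,0],[-36,4,0],[-32,3,0],[-24,3,0],[0,0,0]],"turn":[[0,0,0],[0,0,0],[0,0,0],[0,0,0],[0,0,0],[0,0,0],[0,0,0],[0,0,0],[0,0,0],[0,0,0],[0,0,0],[0,0,0],[0,0,0],[0,0,0],[0,0,0]]}'
python3 -m jog '{"claw":[-1,-1,-1,-1,-1,-1],"xyz":[[0,0,20],[0,0,35],[0,0,30],[0,0,10],[0,0,0],[0,0,0]],"turn":[[0,0,0],[0,0,0],[0,0,0],[0,0,0],[0,0,0],[0,0,0]]}'
python3 - <<'E'
from h import *
st(); to(.5805,.081,.0425,113.1); grab('wrist','wv13')
E
```

```text
time_s: 56.35
position: [0.5801, 0.0772, 0.1669]
eef_rot: [-179.8, 0.0, 112.8]
force: [-0.3, 0.4, -0.9]
opening: 0.252
time_s: 57.1
position: [0.581, 0.0815, 0.0748]
eef_rot: [179.9, 0.0, 113.1]
force: [-0.1, 0.1, -0.9]
opening: 0.253
{'time_s': 57.1, 'position': [0.581, 0.082, 0.075], 'eef_rot': [179.897, 0.022, 113.115], 'force': [-0.073, 0.141, -0.898], 'opening': 0.253, 'q': [4.6, 34.316, -20.747, 106.032, 17.162, 42.608, -2.442]}
to: xyz [-0.3 -0.8 32.3] turn [0.1  0.02 0.01] | final-axes xyz [-0.3 -0.7 32.3]
```

View pics/wv13.png

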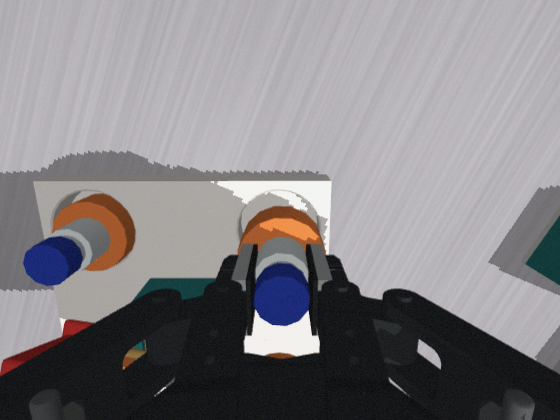

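```bash
python3 -m jog '{"claw":[-1,-1,-1,-1,-1],"xyz":[[-0.2,-0.6,8],[0,0,8],[0,0,3],[0,0,0],[0,0,0]],"turn":[[0,0,0],[0,0,0],[0,0,0],[0,0,0],[0,0,0]]}'
python3 -m jog '{"claw":[-1,-1,-1,-1],"xyz":[[0,0,4],[0,0,4],[0,0,2],[0,0,0]],"turn":[[0,0,0],[0,0,0],[0,0,0],[0,0,0]]}'
python3 -m jog '{"claw":[-1,-1,-1,-1],"xyz":[[0,0,1],[0,0,1],[0,0,0.7],[0,0,0]],"turn":[[0,0,0],[0,0,0],[0,0,0],[0,0,0]]}'
```

```text
time_s: 57.78
position: [0.58, 0.0808, 0.0548]
eef_rot: [180.0, 0.0, 113.1]
force: [0.2, -0.1, -1.4]
opening: 0.249
time_s: 58.28
position: [0.5796, 0.0807, 0.0444]
eef_rot: [-180.0, -0.0, 113.1]
force: [0.2, 0.2, -0.4]
opening: 0.257
time_s: 58.78
position: [0.5799, 0.0807, 0.0426]
eef_rot: [180.0, 0.0, 113.1]
force: [-1.4, -0.1, 5.4]
opening: 0.252
```

```bash
python3 -m jog '{"claw":[-0.1,-0.1,-0.1,-0.1,-0.1,0,0,0,0,0,0],"xyz":[[0,0,0],[0,0,0],[0,0,0],[0,0,-30],[0,0,-45],[0,0,-45],[0,0,-35],[-25,0,0],[-30,0,0],[-20,-10,0],[0,0,0]],"turn":[[0,0,0],[0,0,0],[0,0,0],[0,0,0],[0,0,0],[0,0,0],[0,0,0],[0,0,0],[0,0,0],[0,0,0],[0,0,0]]}'
python3 - <<'E'
from h import *
st(); grab('wrist','wf'); grab('side','sf'); grab('scene','scf'); crop('sf',220,140,360,240,5,'cf'); crop('scf',190,170,340,290,5,'cf2')
p,P=cloud('wf')
for c in((.5805,.081),(.483,.0395),(.5246,-.058),(.622,-.0165)):
    k=(np.linalg.norm(P[...,:2]-c,axis=-1)<.03)&(p[...,2].astype(int)>p[...,0]+60); q=P[k]; q=q[q[:,2]>np.percentile(q[:,2],90)-.004] if k.sum() else q
    print(c,q.mean(0).round(4) if len(q) else None,k.sum())
E
```

```text
time_s: 60.15
position: [0.6, 0.0056, 0.1967]
eef_rot: [-180.0, 0.0, 112.9]
force: [-0.1, 1.7, 0.1]
opening: 0.5
{'time_s': 60.15, 'position': [0.6, 0.006, 0.197], 'eef_rot': [-179.956, 0.038, 112.886], 'force': [-0.063, 1.665, 0.122], 'opening': 0.5, 'q': [13.665, 26.332, -22.819, 99.739, 11.984, 56.357, 9.176]}
(0.5805, 0.081) [0.5804 0.0811 0.0766] 3042
(0.483, 0.0395) [0.4841 0.0395 0.0762] 3154
(0.5246, -0.058) [ 0.5254 -0.0561  0.0763] 726
(0.622, -0.0165) [ 0.6216 -0.0145  0.0765] 2024
```

View pics/wf.png

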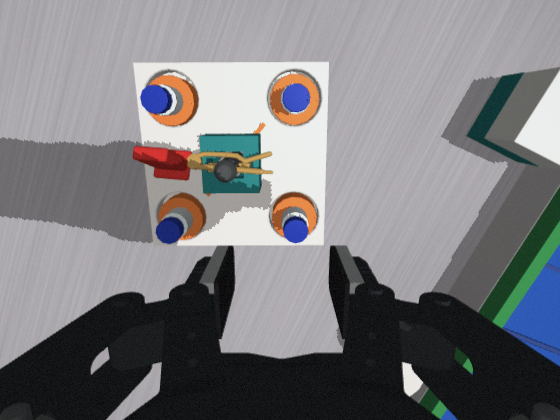

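View pics/cf.png

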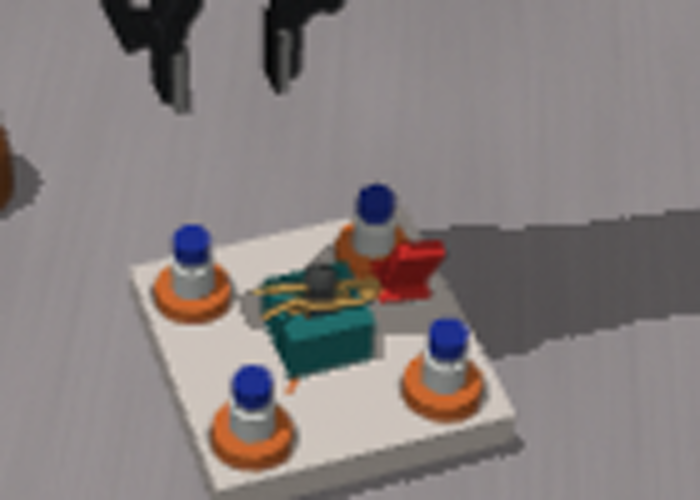

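View pics/sf.png

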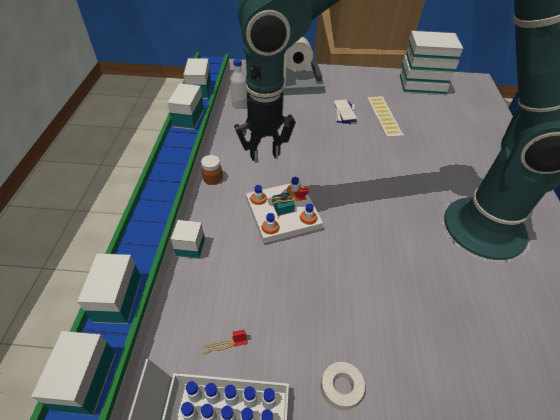

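```bash
python3 - <<'E'
from h import *
crop('wf',180,110,300,200,6,'cg')
th=np.radians(23.1);d=np.array([np.cos(th),np.sin(th),0]);n=np.array([-d[1],d[0],0])
p,P=cloud('wf')
O=np.array([.5527,.0113,0])
L=(P-O); X=L@d*1e3;Y=L@n*1e3;Z=P[...,2]*1e3
pi=p.astype(int); m=(pi[...,0]>pi[...,2]+60)&(pi[...,1]>pi[...,2]+25)&(Z>60)&(abs(X)<60)&(abs(Y)<25)
for x in range(-40,45,5):
    k=m&(X>=x)&(X<x+5)
    if k.sum()>2: print(x,k.sum(),'y',np.percentile(Y[k],[2,50,98]).round(1),'z',np.percentile(Z[k],[10,90]).round(1))
k=m&(Y<4);print('tip x max',np.nanpercentile(X[k],99.5)); print('post',ray('wf',226,170,.084))
E
```

```text
-35 50 y [ 0.9  5.7 10.8] z [67.9 71.3]
-30 88 y [ 0.9  5.7 11. ] z [68.8 72.1]
-25 76 y [ 0.2  6.4 11.8] z [68.7 72.9]
-20 59 y [-3.   2.8 12.6] z [66.4 73.4]
-15 48 y [-0.4  6.8 12.7] z [68.7 74.3]
-10 28 y [ 9.4 11.3 12.7] z [69.1 71.3]
-5 27 y [ 9.5 11.1 12.7] z [70.  71.9]
0 27 y [ 8.8 10.5 12.1] z [71.2 73. ]
5 69 y [-1.4  2.7 12. ] z [61.4 77.1]
10 87 y [-2.3  1.5  9.1] z [61.6 77.8]
15 72 y [-2.2  1.4  9.2] z [74.  78.7]
20 58 y [-2.8  0.5 10.8] z [74.5 79.7]
25 50 y [-2.8  9.2 12.2] z [74.5 79.5]
30 41 y [-2.7 10.8 13.1] z [75.  80.5]
tip x max 34.21687077583716
post [0.55234294 0.01175066 0.084     ]
```

View pics/cg.png

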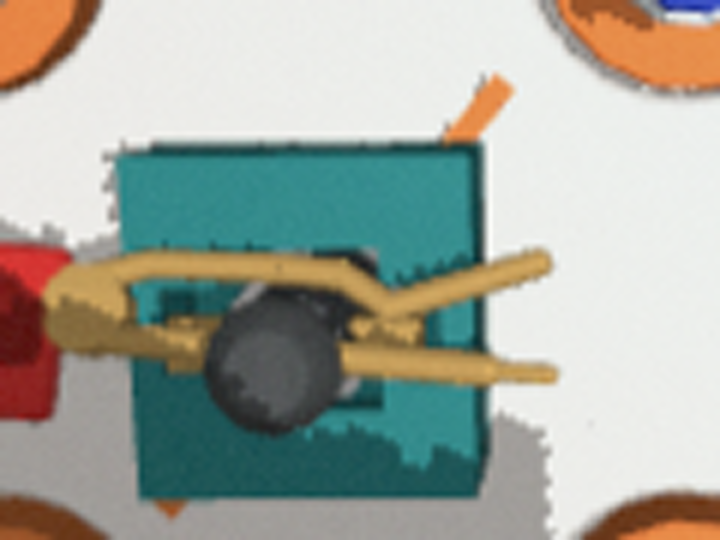

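```bash
python3 -m jog '{"claw":[0,0],"xyz":[[0,0,-30],[0,0,0]],"turn":[[0,0,0],[0,0,0]]}'; python3 -c "
from cell import robot
print(robot.hand_in())"
```

```text
time_s: 60.55
position: [0.6015, 0.0098, 0.2293]
eef_rot: [179.7, 0.1, 113.2]
force: [-0.3, 0.5, 0.3]
opening: 0.499
the job is handed in; nothing more can be done
None
```

I finished the job in the order asked and handed it in at about 60.5 s. No check failed.

- **Nest:** I hung it on the post and turned it 50° counter-clockwise. It then dropped 9 mm onto the base plate. After release, depth readings put the plate top at about 34.5 mm and the hub top at about 64.5 mm; fully seated is 34 and 64 mm.
- **Clip:** I used the one nearest the robot's base and pushed it in from the robot's side. The leg tip ends 34.2 mm past the post axis (34 mm is fully home), and the throat is behind the post. Two things differed from what I expected:
  - The wrist force stayed around 1 N at each reading after a push, so the snap shows only in the pictures.
  - Once let go, the clip settled slightly tilted, with its tab leaning about 20° to one side within the play in the hole.
- **Vials:** There were four, and one now stands in each pocket. The cap tops read 76.2–76.6 mm; all the way down is 76 mm.
- **Left alone:** I didn't touch the carton, jar, label roll or spare clip. The last side view shows them where they started, and the gripper ended clear of everything.

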